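# Park the charcoal iron on its tile: heel against the stop, lid latched

### The job

Park the charcoal iron: with your fingertips push it along its ceramic tile until its flat heel sits squarely against the turned-up steel stop at the end of the tile, the whole sole on the tile, and swing the brass latch on its nose back over the lid until it is fully closed (either one first). Only push: do not lift or tip the iron, keep your fingers off its wooden handle, and leave the basin, the funnel and the whisk where they are.

Things in the scene. Friction and masses are not known exactly. Their poses are not given: they have to be found in the camera images.
- rest: iron rest fixed to the table: white tile 330 x 250 mm in a thin dark steel tray. Origin: centre of its underside, on the table; x along the 330 mm side, y along the 250 mm side, z up. Tile top 10 mm above the table. At the -x end the tray is turned up into a straight stop across the whole width: its face (looking to +x) stands at x = -160 mm, its top 38 mm above the table.
- iron: small empty charcoal iron, about 0.95 kg, loose, sole flat on the tile. Origin: on the sole's underside, on the centre line; +x to the pointed nose, +y to its left, z up. Flat vertical heel, 90 mm wide, at x = -95 mm; parked straight, its origin is at x = -65 mm in the rest's frame. Widest 104 mm. It slides on the tile at 4 to 8 N and turns if pushed off-centre.
- nose (a point): front of the iron's box at its nose, iron frame (102, 0, 40) mm; axes as the iron's. The dark box has upright sides from the 12 mm thick sole plate (which juts out 3 mm, nose at x = 105) up to 62 mm above the sole; its half-width is 49 mm at x = -20, 43 at x = 20, 31 at x = 53, 19.5 at x = 77 and 11 at x = 92 mm. Lid top 70 mm above the sole.
- heel_left (a point): left lower corner of the iron's heel: iron frame (-95, +46, 6) mm.
- heel_right (a point): right lower corner of the iron's heel: iron frame (-95, -46, 6) mm.
- iron_handle: the iron's wooden handle with its posts and heat shield, rigid with the iron (same origin and axes as iron). The grip lies along x from -84 to +20 mm, 113 to 140 mm above the sole, 27 mm thick; the posts stand at x = -66 and +4 mm; the shield (92 x 40 mm) lies 98 mm above the sole.
- latch (a joint): angle (rad) of the brass lid latch, a flat arm that turns level about an upright stud on the nose, at (88, 0) mm in the iron's frame. 0 = fully closed, against its stop: the arm points straight back (-x) over the lid. It grows as the arm opens to the iron's right (-y); at 1.57 it points straight out to the right. Stiff pivot (1 N at the thumb post): it stays where it is left.
- latch_post (a point): the upright brass thumb post on the latch's arm, 32 mm from the stud, 9 mm thick with a 13 mm ball on top; the arm's top is 75 mm, the post's top 105 mm above the iron's sole. The point is on the post's axis, 90 mm above the sole.
- basin: yellow plastic basin, 296 mm across the rim, 92 mm high, loose; a bystander. Origin: centre of its underside.
- funnel: blue plastic funnel standing mouth down, 112 mm across, 125 mm high, loose; a bystander. Origin: centre of its mouth, on the table.
- whisk: steel balloon whisk lying on the table, 285 mm long, 58 mm thick at the wires, loose; a bystander. Origin: on the table under it, 162 mm from the handle's end; x points to the wires.
Not all that is in view belongs to the job. Of the things that look like the iron, the larger one is meant.

How it is judged:
By the outcome, as a careful person would: the job done as asked, in the order asked, and still so for the second after the job is handed in, with the robot touching nothing.
It also fails if it takes over 72 s, if anything falls off the work surface, if the arm or the gripper's body presses on something with over 40 N, if the wrist force passes 120 N, or if a joint passes its speed limit or range.

### The arm

A 6-joint arm with a two-finger parallel gripper is mounted at the origin on the work surface. World frame = base frame: x ahead of the robot, y to its left, z up, the work surface at z = 0. Lengths are in m, angles in rad, forces in N, time in s.
With the tool pointing down it reaches from about 0.3 to 0.95 m from the base axis. Payload 3.1 kg.
Tool frame: the origin (TCP) lies at the very end of the fingers, on their centre line; the grasp point (between the pads) lies tcp_to_grasp behind it (tcp_to_grasp is the distance from the TCP to the grasp point, in m); z points along the fingers, y is the direction in which the jaws open and shut (so a half turn about z gives the same grasp; the last joint's range is limited). The gripper opens to 85 mm and grips with 20 to 120 N. Pads are 22 mm wide; open, the fingers measure 114 mm over their backs; the gripper's body (76 mm by 85 mm) begins 54 mm behind the grasp point. The pads swing forward as they close: fully open they stand 13 mm farther back than shut.
Start: joints at [1.045, 0.308, 1.634, -0, 1.2, -0.07], TCP at [0.275, 0.561, 0.231] pointing down, gripper open.
Joint ranges: [-3.06, 3.06], [-0.79, 1.96], [0.05, 2.63], [-1.19, 4.34], [0.05, 2.64], [-2.94, 2.94]. Speed limits (rad/s): [2.79, 2.79, 3.14, 3.14, 3.14, 3.14].

### API

Orientations are given as [roll, pitch, yaw] about the fixed x, y, z axes, in that order (R = Rz(yaw) Ry(pitch) Rx(roll)).
In Python, from rig import * gives the robot as it stands.
- The arm moves only by the tool play_rows, never from a script. Its argument "series" is a list of rows, each an object of numbers: "grip": the opening, from 0 (shut) to 1 (fully open); "dx", "dy", "dz": the shift along the tool's x, y, z in mm; "roll": the turn about the tool's z in rad. A call has 1 to 8 rows; each row shifts and turns the commanded pose from where the row before left it, along the tool's axes as they then stand; what a row does not reach is not made up. A row lasts 1/10 s, in which the tool goes at most 50 mm and 8.59 degrees, less where a joint would pass 70% of its speed; a pose out of reach is approached as far as the arm can. A call is refused whole if a number of a shift passes 50 or a number of a turn 0.15, either way. A call with a gripper value outside its range is refused whole. The fingers move at their own pace and stop on an object; "grip_force" is the grip in N (left out, the last holds). Time passes only in rows, so rows that do not move let the fingers close. It gives the time, the measured TCP pose, the force and the opening at its end, in the units of the state.
- get_state(): the state, without advancing time (a new reading comes with each control period).
- snapshot(name): name is "scene" or "top" or "wrist"; returns a dict with "frame" (420x560x3 uint8, blue, green, red), "intrinsics" (3x3 intrinsics, pixels), "dist" ([k1, k2, p1, p2, k3] as OpenCV has them; the pictures are not rectified), "rvec" (rotation vector, rad) and "tvec" (3), from world to camera coordinates, as OpenCV has them. Camera axes: x right, y down, z forward; pixel columns grow to the right and rows downward; lengths in m; the calibration is good to about 2 mm. A picture is of the moment at which its call begins. There is no depth.
- finish_job(): hands the job in, once; it reports no verdict.
The state is a dict: "time_s": time; "qpos": joint angles; "joint_vel": joint speeds; "effort": joint torques, N m; "ee_pos": TCP position; "tcp_rot": TCP orientation; "force": force on the tool from outside, world axes, zero at the start; "moment": the same for the moment, N m; "opening": finger opening in m.
Only numpy, scipy, OpenCV 4.12 (cv2) and the standard library are available. Lean on these libraries where they do the work, as an engineer would, in place of code of your own. Each camera call takes 0.05 s, during which the arm holds its last target.

## Working session

There is one attempt and no reset: what is moved stays moved. The work goes in short steps, Python scripts to look and compute and a tool call to move; the robot and the scene stay as the last step left them, time stands still between calls to the robot, and variables do not carry over. Pictures are saved under pics/ and viewed, and the job is handed in when it is done.

Besides the shell and the picture viewer there is one more tool, called after "Call:" as name(argument=value, ...), one argument or row to a line, values as JSON. play_rows: Moves the arm, as the interface text tells. Its arguments: {"type":"object","properties":{"series":{"type":"array","items":{"type":"object","properties":{"grip":{"type":"number"},"dx":{"type":"number"},"dy":{"type":"number"},"dz":{"type":"number"},"roll":{"type":"number"}}}},"grip_force":{"type":"number"}},"required":["series"]}

```bash
ls; mkdir -p pics; python3 - <<'E'
from rig import *
import cv2
s=get_state();print(s)
for n in ["scene","top","wrist"]:
    d=snapshot(n);cv2.imwrite(f"pics/{n}0.png",d["frame"]);print(n,d["intrinsics"],d["dist"],d["rvec"],d["tvec"])
E
```

```text
pics
{'time_s': 0.0, 'qpos': array([ 1.04529832e+00,  3.09013287e-01,  1.63522612e+00,  1.32428278e-05,
        1.19967458e+00, -6.97210793e-02]), 'joint_vel': array([ 0.00071108, -0.00052003,  0.00158579,  0.0003519 , -0.0017896 ,
       -0.0010383 ]), 'effort': array([-6.14959063e-04, -4.15264606e+01, -2.76658219e+01, -6.32612750e-05,
        1.03365324e-02,  2.53963429e-05]), 'ee_pos': array([0.27471307, 0.56045957, 0.23002306]), 'tcp_rot': array([-3.13927782e+00, -1.74014899e-04,  2.68581070e+00]), 'force': array([-0.5587905 ,  0.07555473, -0.27231058]), 'moment': array([ 0.00108435, -0.01374304, -0.02835939]), 'opening': 0.08529033060640491}
scene [[380.56001826   0.         276.45932944]
 [  0.         380.56001826 214.41663467]
 [  0.           0.           1.        ]] [-0.00501798  0.          0.          0.          0.        ] [ 1.65742219  1.73192548 -0.81018943] [ 0.06761049 -0.28413151  1.47585568]
top [[386.59398087   0.         273.74773205]
 [  0.         386.59398087 211.69426689]
 [  0.           0.           1.        ]] [0.0281435 0.        0.        0.        0.       ] [ 2.16974432 -2.15171541  0.12903214] [-0.08288972  0.54777848  1.12255415]
wrist [[355.56052958   0.         279.69700076]
 [  0.         355.56052958 207.43279217]
 [  0.           0.           1.        ]] [-0.04498767  0.          0.          0.          0.        ] [-2.46644604 -1.53660694 -0.20383847] [-0.62348815 -0.03436738  0.37876372]
```

View pics/scene0.png

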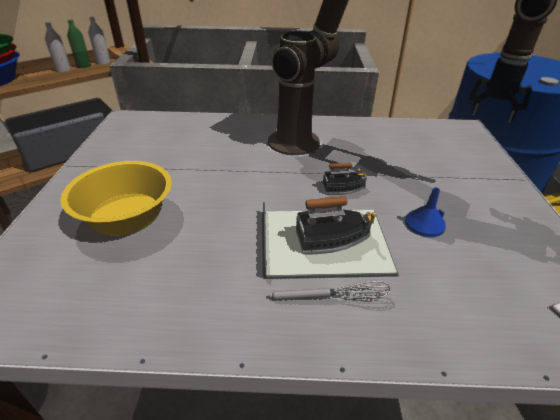

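View pics/top0.png

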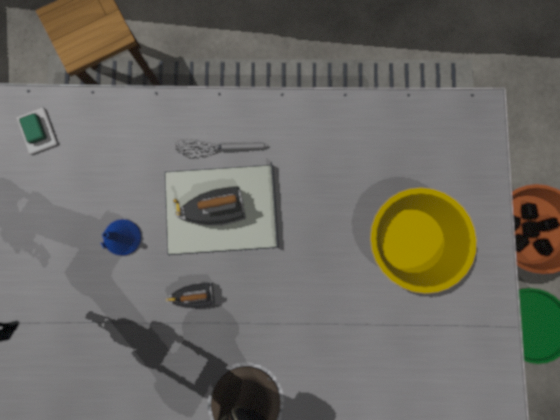

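View pics/wrist0.png

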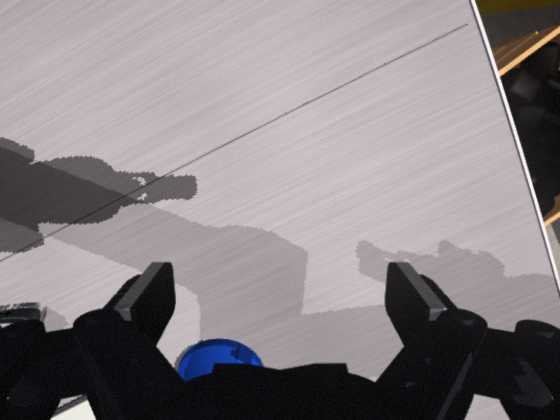

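Candidates for the iron: the black iron on the white tile (top 210,205; scene 333,225) and the smaller black iron on the bare table (top 192,296; scene 344,180). The larger one on the tile fits the description. I'll check it in close crops.

```bash
cat > h.py <<'E'
import numpy as np,cv2,sys
from rig import *
def ray(d,uv):
    K=d["intrinsics"];p=cv2.undistortPoints(np.array(uv,float).reshape(-1,1,2),np.array(K),np.array(d["dist"])).reshape(-1,2)
    R=cv2.Rodrigues(np.array(d["rvec"]))[0];t=np.array(d["tvec"]).reshape(3)
    c=-R.T@t; return c,(np.c_[p,np.ones(len(p))]@R)
def onz(d,uv,z):
    c,r=ray(d,uv);return c+r*((z-c[2])/r[:,2])[:,None]
def proj(d,P):
    return cv2.projectPoints(np.array(P,float).reshape(-1,1,3),np.array(d["rvec"]),np.array(d["tvec"]),np.array(d["intrinsics"]),np.array(d["dist"]))[0].reshape(-1,2)
def crop(d,x0,y0,w,h,s,f):
    cv2.imwrite(f,cv2.resize(d["frame"][y0:y0+h,x0:x0+w],None,fx=s,fy=s,interpolation=cv2.INTER_CUBIC))
E
python3 - <<'E'
from h import *
d=snapshot("top");crop(d,155,155,130,100,6,"pics/topc.png")
d=snapshot("scene");crop(d,255,190,145,95,5,"pics/scc.png")
E
```

```text
(no output)
```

View pics/topc.png

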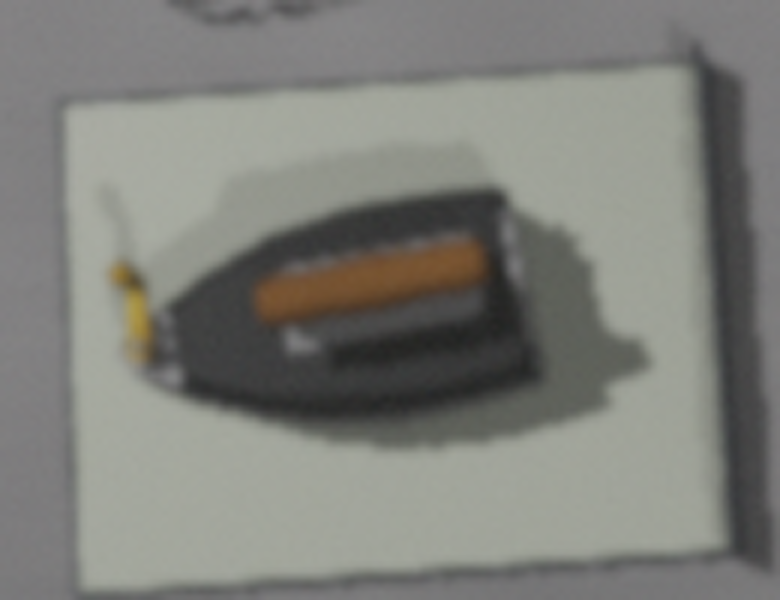

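View pics/scc.png

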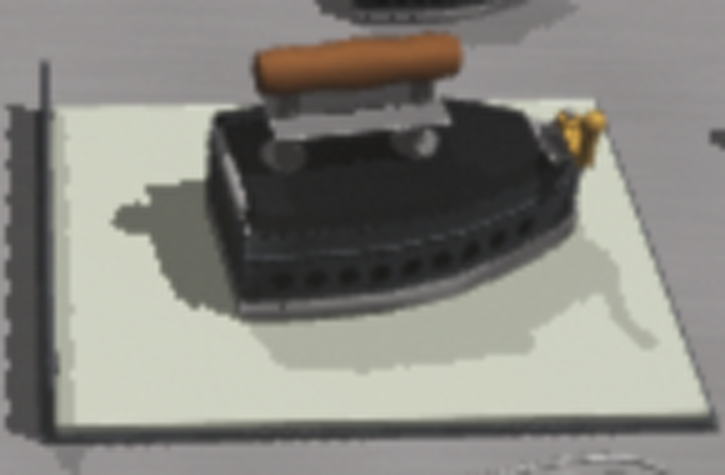

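```bash
cat > m.py <<'E'
from h import *
np.set_printoptions(precision=4,suppress=True)
def rest(d,im):  # tile corners
    f=d["frame"];hsv=cv2.cvtColor(f,cv2.COLOR_BGR2HSV)
    return hsv
E
python3 - <<'E'
from m import *
t=snapshot("top");s=snapshot("scene")
T=lambda p:np.array(p,float)/6+155-1/3+0
S=lambda p:np.array(p,float)/5+[255,190]
print("tile top",onz(t,T([(65,103),(697,67),(733,550),(80,590)]),.01))
print("tile scene",onz(s,S([(57,105),(55,428),(710,412),(598,100)]),.01))
print("cam",ray(t,[[0,0]])[0],ray(s,[[0,0]])[0])
print("scene heelR,tip",onz(s,S([(240,315),(573,230)]),.016))
print("top heel corners box top z.072",onz(t,T([(505,193),(540,372)]),.072),onz(t,T([(540,380)]),.01))
print("top nose sole tip",onz(t,T([(150,378)]),.016))
print("handle ends z.14",onz(t,T([(255,302),(488,258)]),.14))
# ball by triangulation
a,ra=ray(t,T([(122,273)]));b,rb=ray(s,S([(598,118)]))
A=np.c_[ra[0],-rb[0]];k=np.linalg.lstsq(A,b-a,rcond=None)[0];print("ball",a+ra[0]*k[0],b+rb[0]*k[1])
print("stud top z.085",onz(t,T([(138,357)]),.085))
print("ball top z.11",onz(t,T([(122,273)]),.109),onz(s,S([(598,118)]),.109))
E
```

```text
tile top [[ 0.6718  0.2556  0.01  ]
 [ 0.6937 -0.0681  0.01  ]
 [ 0.4461 -0.0885  0.01  ]
 [ 0.4237  0.2379  0.01  ]]
tile scene [[ 0.4503 -0.0801  0.01  ]
 [ 0.7016 -0.0662  0.01  ]
 [ 0.6756  0.2567  0.01  ]
 [ 0.4286  0.2411  0.01  ]]
cam [ 0.412  -0.0779  1.1795] [ 1.3247 -0.0245  0.7127]
scene heelR,tip [[0.6255 0.0248 0.016 ]
 [0.5514 0.2068 0.016 ]]
top heel corners box top z.072 [[0.6157 0.0238 0.072 ]
 [0.5286 0.0053 0.072 ]] [[0.5311 0.0099 0.01  ]]
top nose sole tip [[0.5299 0.2056 0.016 ]]
handle ends z.14 [[0.5522 0.1294 0.14  ]
 [0.5732 0.0247 0.14  ]]
ball [0.5695 0.1979 0.1083] [0.5698 0.2012 0.1092]
stud top z.085 [[0.5328 0.1948 0.085 ]]
ball top z.11 [[0.5694 0.1977 0.109 ]] [[0.5696 0.2013 0.109 ]]
```

The crops confirm it. The big iron on the tile has its nose to world +y and the stop is on the -y side. The brass latch points out towards world +x, with its ball at top px (175,200), so it is about 90° open. I'll close the latch first and then push. First step is to turn the tool into line with the rest and shut the fingers.

Call:
play_rows(
  series=[
    {"roll": 0.149,"grip": 0},
    {"roll": 0.149,"grip": 0},
    {"roll": 0.149,"grip": 0},
    {"roll": 0.149,"grip": 0},
    {"roll": 0.149,"grip": 0},
    {"roll": 0.149,"grip": 0},
    {"roll": 0.146,"grip": 0},
  ],
)

```text
validation failed for argument at $.se...
```

```bash
cat > d.py <<'E'
from m import *
import sys
def delta(s,target):
    y=s["tcp_rot"][2];d=np.array(target)-s["ee_pos"];
    return np.array([d[0]*np.cos(y)+d[1]*np.sin(y),d[0]*np.sin(y)-d[1]*np.cos(y),-d[2]])*1000
if __name__=="__main__":
    s=get_state();print(s["time_s"],s["ee_pos"],s["tcp_rot"],s["force"],s["opening"],s["qpos"])
    a=list(map(float,sys.argv[1:]))
    for i in range(0,len(a),3):print(a[i:i+3],delta(s,a[i:i+3]).round(1))
E
python3 d.py .5645 .2265 .231; python3 -c "
import rig;print([ (k,getattr(rig,k)) for k in dir(rig) if 'tcp' in k.lower() or 'grasp' in k.lower()],dir(rig))"
```

```text
0.35 [0.275 0.561 0.231] [-3.141  -0.      2.6858] [-0.1398  0.095   0.4522] 0.08553956232416718 [ 1.0453  0.3084  1.6341 -0.      1.1997 -0.0697]
[0.5645, 0.2265, 0.231] [-407.1 -173.    -0. ]
[('tcp_to_grasp', 0.0187)] ['MotionError', '__builtins__', '__cached__', '__doc__', '__file__', '__loader__', '__name__', '__package__', '__spec__', 'finish_job', 'get_state', 'snapshot', 'tcp_to_grasp']
```

Call:
play_rows(
  series=[
    {"dx": 0,"dy": 0,"dz": 0,"roll": 0.149,"grip": 0},
    {"dx": 0,"dy": 0,"dz": 0,"roll": 0.149,"grip": 0},
    {"dx": 0,"dy": 0,"dz": 0,"roll": 0.149,"grip": 0},
    {"dx": 0,"dy": 0,"dz": 0,"roll": 0.149,"grip": 0},
    {"dx": 0,"dy": 0,"dz": 0,"roll": 0.149,"grip": 0},
    {"dx": 0,"dy": 0,"dz": 0,"roll": 0.149,"grip": 0},
    {"dx": 0,"dy": 0,"dz": 0,"roll": 0.146,"grip": 0},
  ],
  grip_force=20,
)

```text
time_s: 1.05
ee_pos: [0.2751, 0.5611, 0.2312]
tcp_rot: [-3.142, 0.0, 1.64]
force: [0.4, 0.4, 0.5]
opening: 0.0003
```

```bash
python3 d.py .5645 .2265 .231
```

```text
1.05 [0.2751 0.5611 0.2312] [-3.1415  0.0001  1.6397] [0.3549 0.372  0.4665] 0.00030720597420769906 [1.0453 0.3081 1.6339 0.     1.1997 0.9764]
[0.5645, 0.2265, 0.231] [-353.8  265.7    0.2]
```

Call:
play_rows(
  series=[
    {"dx": -35,"dy": 30,"dz": 0,"roll": 0,"grip": 0},
    {"dx": -35,"dy": 30,"dz": 0,"roll": 0,"grip": 0},
    {"dx": -35,"dy": 30,"dz": 0,"roll": 0,"grip": 0},
    {"dx": -35,"dy": 30,"dz": 0,"roll": 0,"grip": 0},
    {"dx": -35,"dy": 30,"dz": 0,"roll": 0,"grip": 0},
    {"dx": -35,"dy": 30,"dz": 0,"roll": 0,"grip": 0},
    {"dx": -35,"dy": 30,"dz": 0,"roll": 0,"grip": 0},
    {"dx": -35,"dy": 30,"dz": 0,"roll": 0,"grip": 0},
  ],
)

```text
time_s: 1.85
ee_pos: [0.5366, 0.2985, 0.2314]
tcp_rot: [3.141, -0.0, 1.646]
force: [0.1, 0.0, 0.0]
opening: -0.0001
```

```bash
python3 d.py .5645 .2265 .231; python3 - <<'E'
from m import *
d=snapshot("wrist");cv2.imwrite("pics/w1.png",d["frame"])
E
```

```text
1.85 [0.5366 0.2985 0.2314] [ 3.1412 -0.0003  1.6457] [0.0783 0.0463 0.0042] -5.25735819325978e-05 [0.4367 0.2868 1.661  0.0001 1.1933 0.3617]
[0.5645, 0.2265, 0.231] [-73.9  22.4   0.4]
```

View pics/w1.png

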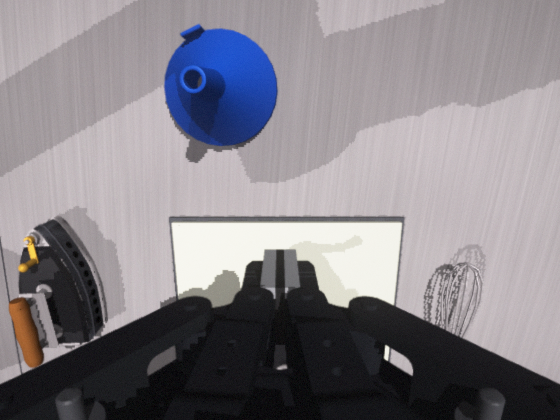

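The wrist view shows the tile's +x edge at corners (171,217) and (404,217), the funnel clear at (220,88), and the small iron away at (60,290). The big iron is hidden under the gripper. I'll use these corners to refine the rest's pose, and move on.

```bash
python3 - <<'E'
from m import *
d=snapshot("wrist");print(onz(d,[(171,217),(404,217)],.01))
E
python3 d.py .5645 .2265 .097
```

```text
[[0.4304 0.2398 0.01  ]
 [0.6807 0.2569 0.01  ]]
1.95 [0.5395 0.2956 0.2315] [3.1388 0.0018 1.6398] [-0.1513  0.6109  0.0829] 0.00043226952102041956 [ 0.4319  0.2882  1.6591 -0.0028  1.1923  0.3639]
[0.5645, 0.2265, 0.097] [-70.7  20.2 134.5]
```

Call:
play_rows(
  series=[
    {"dx": -37,"dy": 11,"dz": 0,"roll": 0,"grip": 0},
    {"dx": -37,"dy": 11,"dz": 0,"roll": 0,"grip": 0},
    {"dx": 0,"dy": 0,"dz": 40,"roll": 0,"grip": 0},
    {"dx": 0,"dy": 0,"dz": 40,"roll": 0,"grip": 0},
    {"dx": 0,"dy": 0,"dz": 30,"roll": 0,"grip": 0},
    {"dx": 0,"dy": 0,"dz": 24,"roll": 0,"grip": 0},
    {"dx": 0,"dy": 0,"dz": 0,"roll": 0,"grip": 0},
  ],
)

```text
time_s: 2.65
ee_pos: [0.5588, 0.2272, 0.0929]
tcp_rot: [-3.132, 0.002, 1.646]
force: [-1.0, -0.0, -0.6]
opening: 0.0005
```

```bash
python3 - <<'E'
from m import *
d=snapshot("top");crop(d,155,155,130,100,6,"pics/t2.png")
d=snapshot("scene");crop(d,255,150,145,125,5,"pics/s2.png")
E
python3 d.py .5645 .2265 .097
```

```text
2.75 [0.5626 0.2283 0.0973] [-3.1408  0.      1.6463] [-0.1557  0.1934  0.6235] -0.0002576812145434705 [0.3137 0.4292 1.7673 0.0002 0.9459 0.2381]
[0.5645, 0.2265, 0.097] [-1.9  1.8  0.3]
```

View pics/t2.png

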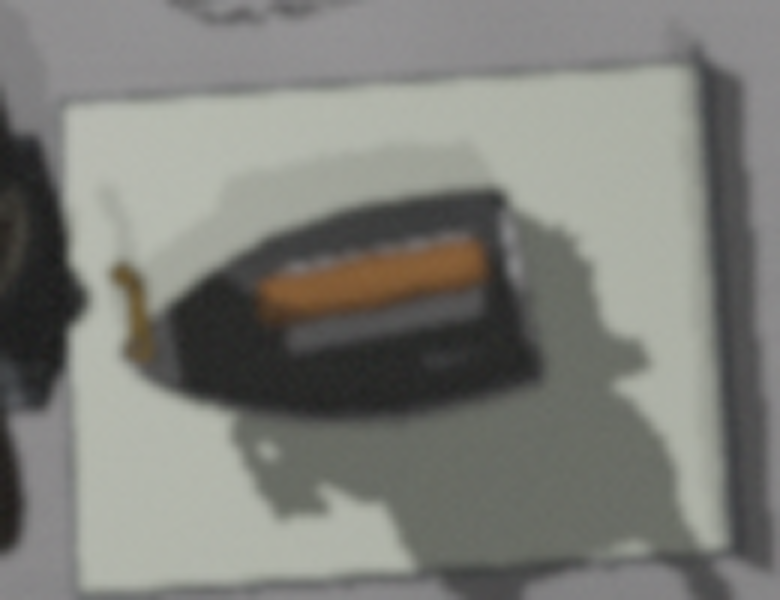

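View pics/s2.png

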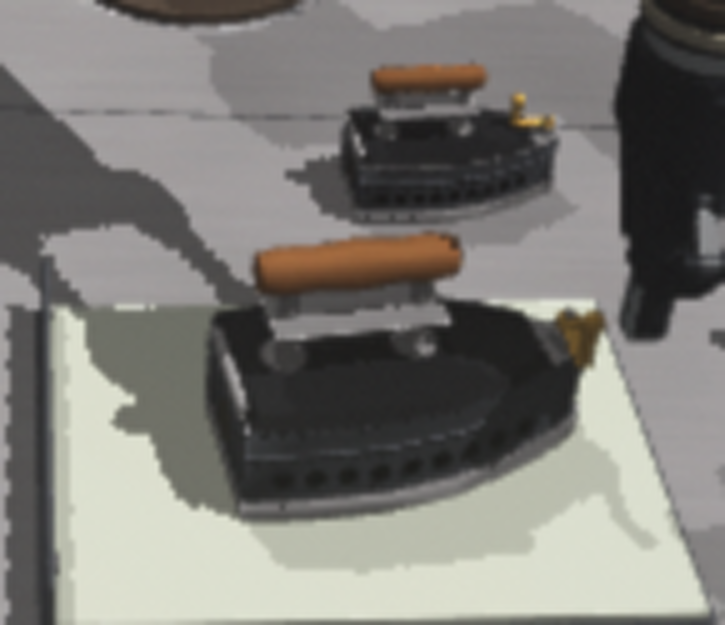

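The closed fingers stand just off the nose side of the brass post: the ball is at scene crop (592,322), the finger at (640,330). First stroke goes along the iron's -x.

Call:
play_rows(
  series=[
    {"dx": -5,"dy": 0.6,"dz": 0,"roll": 0,"grip": 0},
    {"dx": -5,"dy": 0.6,"dz": 0,"roll": 0,"grip": 0},
    {"dx": -5,"dy": 0.6,"dz": 0,"roll": 0,"grip": 0},
    {"dx": -5,"dy": 0.6,"dz": 0,"roll": 0,"grip": 0},
    {"dx": -5,"dy": 0.6,"dz": 0,"roll": 0,"grip": 0},
    {"dx": -5,"dy": 0.6,"dz": 0,"roll": 0,"grip": 0},
    {"dx": -4,"dy": 0.6,"dz": 0,"roll": 0,"grip": 0},
    {"dx": -4,"dy": 0.6,"dz": 0,"roll": 0,"grip": 0},
  ],
)

```text
time_s: 3.55
ee_pos: [0.5696, 0.1902, 0.0968]
tcp_rot: [-3.14, -0.001, 1.645]
force: [-1.3, 2.7, 0.7]
opening: 0.0001
```

```bash
python3 - <<'E'
from m import *
d=snapshot("top");crop(d,155,155,130,100,6,"pics/t3.png")
d=snapshot("scene");crop(d,255,150,145,125,5,"pics/s3.png")
E
python3 d.py
```

```text
3.65 [0.5708 0.1893 0.0969] [3.1411 0.0013 1.6461] [-0.8234  0.9468  0.0754] -0.0001695300053311421 [ 0.2485  0.4198  1.7823 -0.0017  0.9393  0.1743]
```

View pics/t3.png

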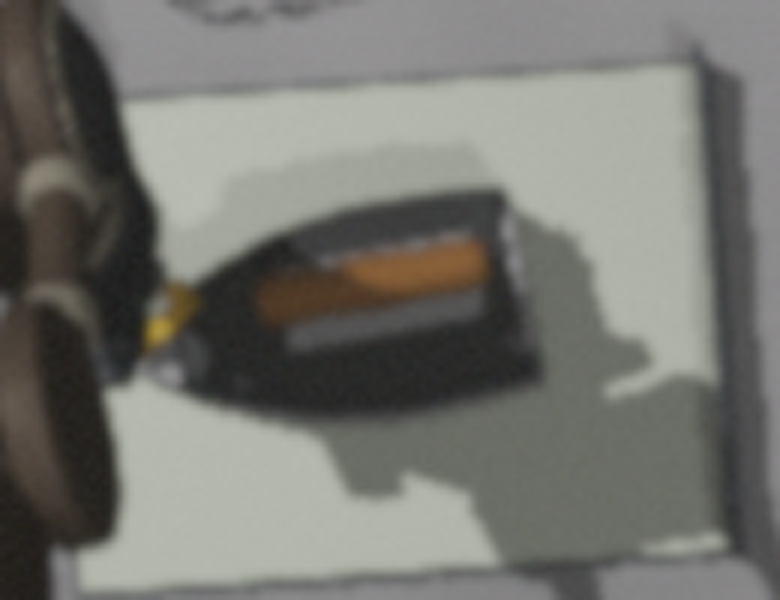

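View pics/s3.png

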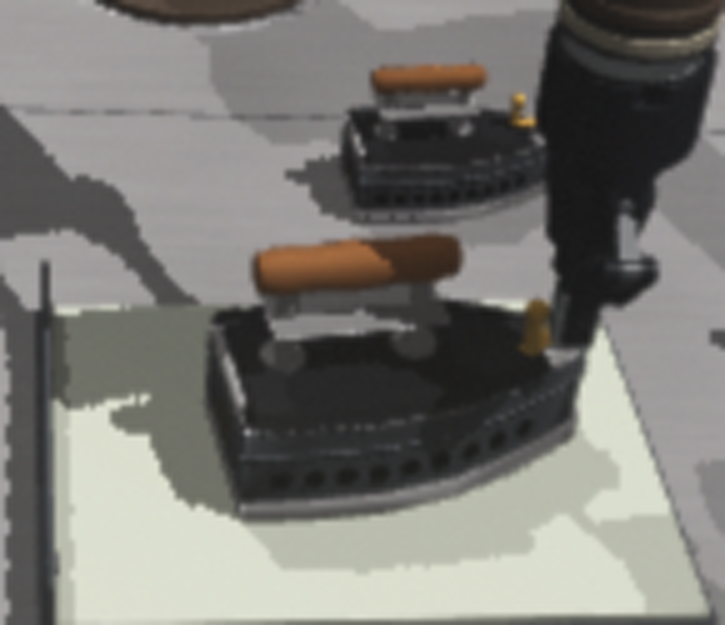

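The latch is now about half closed and the iron hasn't moved. Next I'll back off, come round to the iron's right of the post, and push it inwards.

Call:
play_rows(
  series=[
    {"dx": 4.6,"dy": 19.6,"dz": 0,"roll": 0,"grip": 0},
    {"dx": -11,"dy": 2.4,"dz": 0,"roll": 0,"grip": 0},
    {"dx": -10.6,"dy": 2.4,"dz": 0,"roll": 0,"grip": 0},
    {"dx": 0,"dy": 0,"dz": 0,"roll": 0,"grip": 0},
    {"dx": -0.8,"dy": -6,"dz": 0,"roll": 0,"grip": 0},
    {"dx": -0.8,"dy": -6,"dz": 0,"roll": 0,"grip": 0},
    {"dx": -0.6,"dy": -5,"dz": 0,"roll": 0,"grip": 0},
    {"dx": -0.6,"dy": -5,"dz": 0,"roll": 0,"grip": 0},
  ],
)

```text
time_s: 4.45
ee_pos: [0.5745, 0.1707, 0.0975]
tcp_rot: [3.14, 0.0, 1.646]
force: [2.7, -0.5, -1.1]
opening: -0.0002
```

Call:
play_rows(
  series=[
    {"dx": -0.4,"dy": -3,"dz": 0,"roll": 0,"grip": 0},
    {"dx": -0.3,"dy": -2,"dz": 0,"roll": 0,"grip": 0},
    {"dx": 0,"dy": 0,"dz": 0,"roll": 0,"grip": 0},
  ],
)

```text
time_s: 4.75
ee_pos: [0.5693, 0.1696, 0.0974]
tcp_rot: [3.142, 0.0, 1.646]
force: [0.9, -1.9, -0.3]
opening: -0.0003
```

```bash
python3 - <<'E'
from m import *
d=snapshot("top");crop(d,155,155,130,100,6,"pics/t4.png")
d=snapshot("scene");crop(d,255,150,145,125,5,"pics/s4.png")
E
python3 d.py
```

```text
4.85 [0.5694 0.1696 0.0974] [-3.1412  0.      1.6458] [ 1.7393 -1.2511  0.0236] 3.218670402720441e-05 [0.2163 0.4073 1.7996 0.     0.935  0.1412]
```

View pics/t4.png

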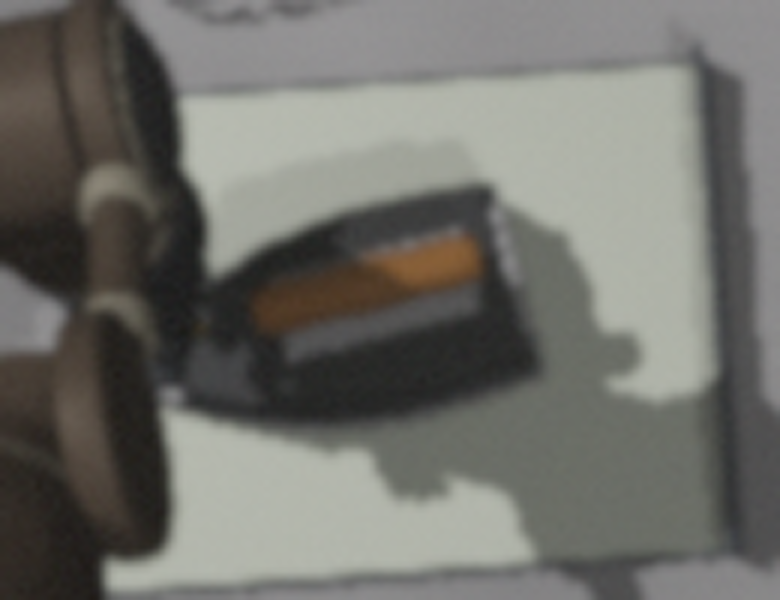

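View pics/s4.png

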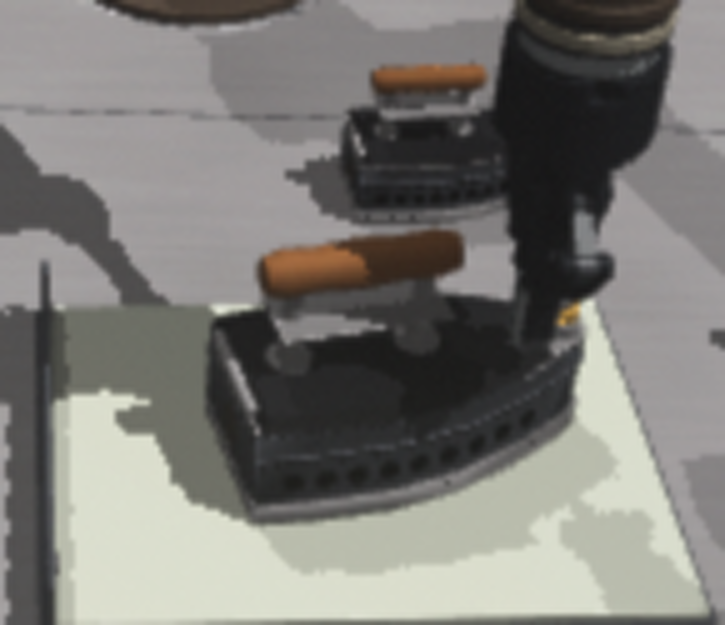

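The iron turned a little, and some brass shows on the nose side of the finger at scene crop (570,315). I'll back straight off and look.

Call:
play_rows(
  series=[
    {"dx": 4,"dy": 25,"dz": 0,"roll": 0,"grip": 0},
    {"dx": 10,"dy": 25,"dz": -20,"roll": 0,"grip": 0},
    {"dx": 50,"dy": 0,"dz": -20,"roll": 0,"grip": 0},
    {"dx": 50,"dy": 0,"dz": -20,"roll": 0,"grip": 0},
    {"dx": 50,"dy": 0,"dz": 0,"roll": 0,"grip": 0},
    {"dx": 0,"dy": 0,"dz": 0,"roll": 0,"grip": 0},
  ],
)

```text
time_s: 5.45
ee_pos: [0.6063, 0.3367, 0.1556]
tcp_rot: [3.141, -0.004, 1.651]
force: [-0.4, -0.7, 0.3]
opening: -0.0
```

```bash
python3 - <<'E'
from m import *
d=snapshot("top");crop(d,155,155,130,100,6,"pics/t5.png")
d=snapshot("scene");crop(d,255,150,145,125,5,"pics/s5.png")
E
python3 d.py
```

```text
5.55 [0.6063 0.3311 0.1538] [-3.1395  0.0007  1.6487] [ 0.2495 -1.2134 -0.273 ] 0.00014726419449445592 [0.4369 0.5061 1.5208 0.0001 1.1168 0.3589]
```

View pics/t5.png

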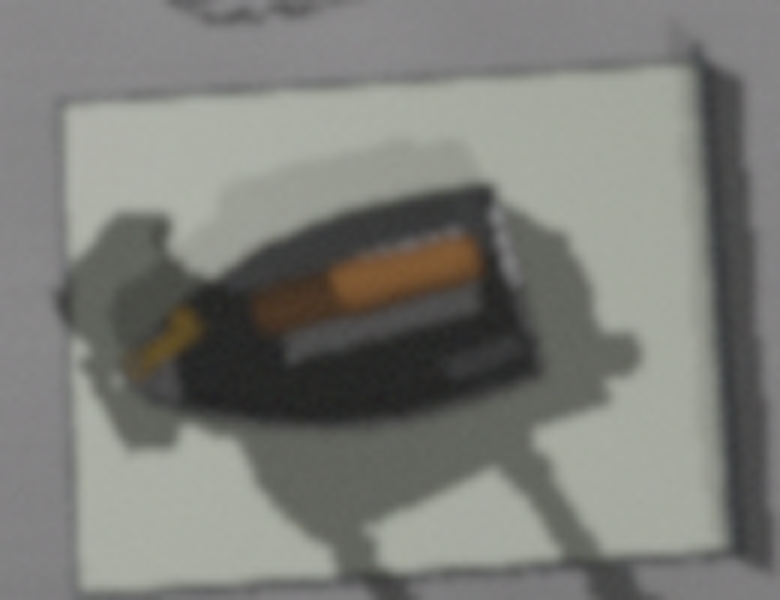

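View pics/s5.png

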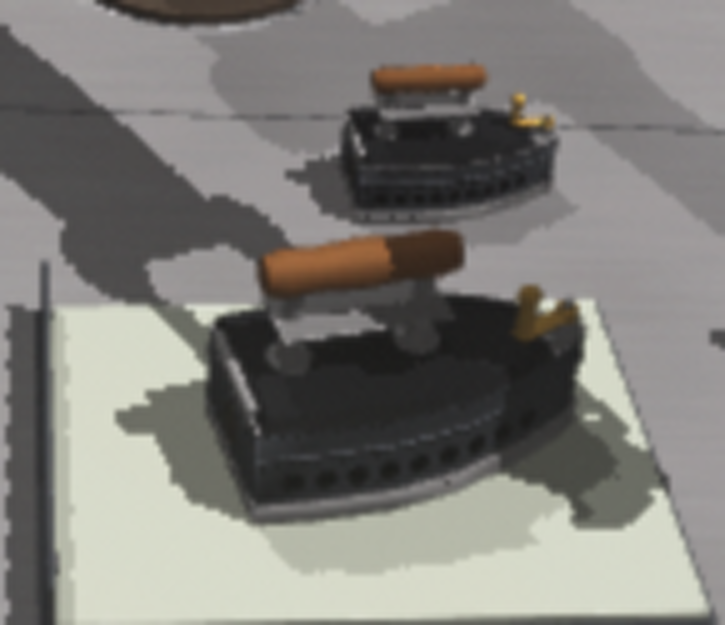

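```bash
python3 - <<'E'
from m import *
t=snapshot("top");s=snapshot("scene")
for n,d,w in(("t",t,(160,190,45,40)),("s",s,(345,200,40,30))):
    x,y,a,b=w;h=cv2.cvtColor(d["frame"],cv2.COLOR_BGR2HSV)[y:y+b,x:x+a]
    m=cv2.inRange(h,(12,100,60),(32,255,255));yy,xx=np.nonzero(m);print(n,len(xx),xx.min()+x,xx.max()+x,yy.min()+y,yy.max()+y)
T=lambda p:np.array(p,float)/6+155-1/3
S=lambda p:np.array(p,float)/5+[255,150]
a,ra=ray(t,T([(190,318)]));b,rb=ray(s,S([(530,295)]))
k=np.linalg.lstsq(np.c_[ra[0],-rb[0]],b-a,rcond=None)[0];print("ball",a+ra[0]*k[0],b+rb[0]*k[1])
print("stud",onz(t,T([(135,368)]),.085),onz(s,S([(572,315)]),.087))
print("handle ends z.14",onz(t,T([(250,310),(482,253)]),.14))
print("heel",onz(t,T([(490,188),(540,372)]),.072),onz(s,S([(254,522)]),.012),"nose",onz(s,S([(574,435)]),.016))
E
```

```text
t 92 179 204 202 215
s 60 358 369 207 217
ball [0.549  0.1662 0.1056] [0.5493 0.1701 0.1065]
stud [[0.5276 0.196  0.085 ]] [[0.5402 0.1962 0.087 ]]
handle ends z.14 [[0.5485 0.1315 0.14  ]
 [0.5755 0.0274 0.14  ]]
heel [[0.618  0.0311 0.072 ]
 [0.5286 0.0053 0.072 ]] [[0.6262 0.0322 0.012 ]] nose [[0.5554 0.2068 0.016 ]]
```

Iron yaw is now about 105°. The latch arm is still about 0.3–0.4 rad open: the ball is at (.549,.168) and would be at (.541,.165) when closed. I'll approach again from the iron's right and push slowly.

```bash
python3 d.py .605 .169 .154 .580 .168 .097
```

```text
5.65 [0.6067 0.3288 0.1534] [-3.1391  0.0012  1.6456] [ 0.7791 -0.2185  0.3872] -0.00031837215222059017 [ 0.4337  0.5057  1.5224 -0.0003  1.1163  0.359 ]
[0.605, 0.169, 0.154] [-159.3  -13.7   -0.6]
[0.58, 0.168, 0.097] [-158.4  -38.7   56.4]
```

Call:
play_rows(
  series=[
    {"dx": -40,"dy": -3,"dz": 0,"roll": 0,"grip": 0},
    {"dx": -40,"dy": -3,"dz": 0,"roll": 0,"grip": 0},
    {"dx": -40,"dy": -3,"dz": 0,"roll": 0,"grip": 0},
    {"dx": -39,"dy": -3,"dz": 0,"roll": 0,"grip": 0},
    {"dx": 0,"dy": 0,"dz": 28,"roll": 0,"grip": 0},
    {"dx": 0,"dy": 0,"dz": 28,"roll": 0,"grip": 0},
    {"dx": 0,"dy": -12,"dz": 0,"roll": 0,"grip": 0},
    {"dx": 0,"dy": -14,"dz": 0,"roll": 0,"grip": 0},
  ],
)

```text
time_s: 6.45
ee_pos: [0.5799, 0.1666, 0.0973]
tcp_rot: [-3.138, 0.0, 1.643]
force: [-0.4, 0.7, 0.1]
opening: 0.0
```

Call:
play_rows(
  series=[
    {"dx": 0,"dy": 0,"dz": 0,"roll": 0,"grip": 0},
    {"dx": 0,"dy": -1,"dz": 0,"roll": 0,"grip": 0},
    {"dx": 0,"dy": -1,"dz": 0,"roll": 0,"grip": 0},
    {"dx": 0,"dy": -1,"dz": 0,"roll": 0,"grip": 0},
    {"dx": 0,"dy": -1,"dz": 0,"roll": 0,"grip": 0},
  ],
)

```text
time_s: 6.95
ee_pos: [0.5781, 0.1682, 0.0989]
tcp_rot: [3.141, -0.0, 1.646]
force: [-0.1, 0.1, -0.3]
opening: -0.0001
```

Call:
play_rows(
  series=[
    {"dx": 0,"dy": -1,"dz": 0,"roll": 0,"grip": 0},
    {"dx": 0,"dy": -1,"dz": 0,"roll": 0,"grip": 0},
    {"dx": 0,"dy": -1,"dz": 0,"roll": 0,"grip": 0},
    {"dx": 0,"dy": -1,"dz": 0,"roll": 0,"grip": 0},
  ],
)

```text
time_s: 7.35
ee_pos: [0.5735, 0.1678, 0.0983]
tcp_rot: [-3.141, 0.0, 1.646]
force: [-0.3, 0.1, 1.0]
opening: -0.0001
```

Call:
play_rows(
  series=[
    {"dx": 0,"dy": -1,"dz": 0,"roll": 0,"grip": 0},
    {"dx": 0,"dy": -1,"dz": 0,"roll": 0,"grip": 0},
    {"dx": 0,"dy": -1,"dz": 0,"roll": 0,"grip": 0},
    {"dx": 0,"dy": -1,"dz": 0,"roll": 0,"grip": 0},
  ],
)

```text
time_s: 7.75
ee_pos: [0.5696, 0.1675, 0.0984]
tcp_rot: [-3.142, -0.0, 1.646]
force: [0.1, 0.1, -0.6]
opening: 0.0001
```

```bash
python3 - <<'E'
from m import *
d=snapshot("top");crop(d,155,155,130,100,6,"pics/t6.png")
d=snapshot("scene");crop(d,255,150,145,125,5,"pics/s6.png")
E
python3 d.py
```

```text
7.85 [0.5696 0.1675 0.0984] [3.1415 0.     1.6459] [ 0.119  -0.3223 -0.6093] 0.0004745850421812266 [ 0.2127  0.4049  1.8005 -0.      0.9361  0.1376]
```

View pics/t6.png

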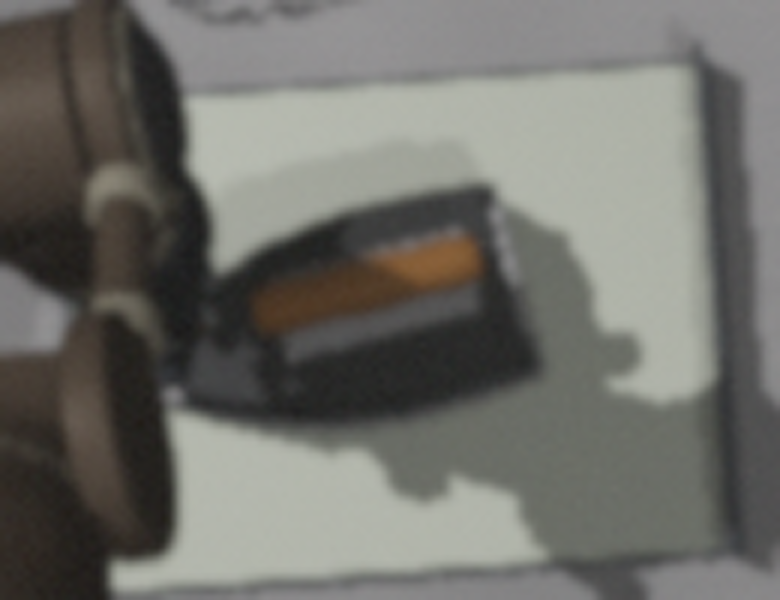

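View pics/s6.png

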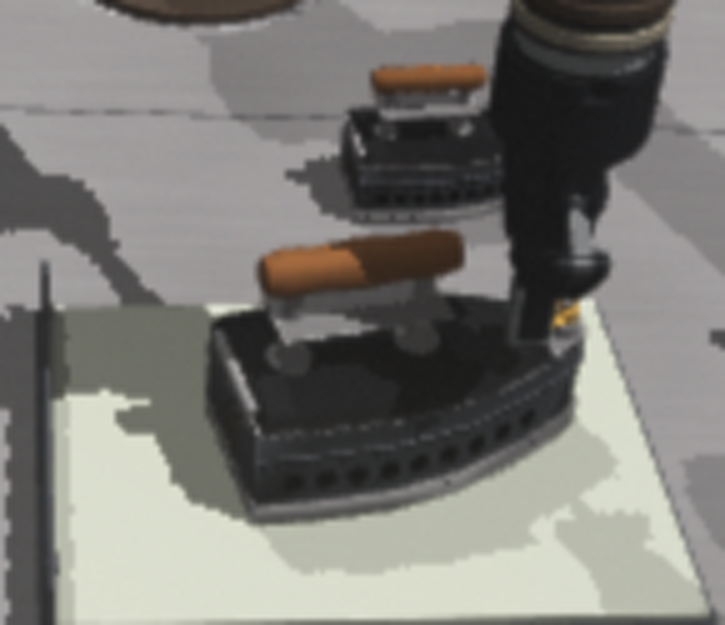

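The finger is just about in contact and the iron hasn't moved. I'll continue slowly, watching the force.

Call:
play_rows(
  series=[
    {"dx": 0,"dy": -0.7,"dz": 0,"roll": 0,"grip": 0},
    {"dx": 0,"dy": -0.7,"dz": 0,"roll": 0,"grip": 0},
    {"dx": 0,"dy": -0.6,"dz": 0,"roll": 0,"grip": 0},
  ],
)

```text
time_s: 8.15
ee_pos: [0.5685, 0.1671, 0.0987]
tcp_rot: [3.14, 0.0, 1.646]
force: [3.1, -0.4, -1.6]
opening: 0.0001
```

Call:
play_rows(
  series=[
    {"dx": 0,"dy": -0.7,"dz": 0,"roll": 0,"grip": 0},
    {"dx": 0,"dy": -0.7,"dz": 0,"roll": 0,"grip": 0},
    {"dx": 0,"dy": -0.6,"dz": 0,"roll": 0,"grip": 0},
  ],
)

```text
time_s: 8.45
ee_pos: [0.5661, 0.167, 0.0986]
tcp_rot: [3.141, 0.0, 1.646]
force: [2.7, -1.7, -0.3]
opening: 0.0001
```

Call:
play_rows(
  series=[
    {"dx": 0,"dy": -0.7,"dz": 0,"roll": 0,"grip": 0},
    {"dx": 0,"dy": -0.7,"dz": 0,"roll": 0,"grip": 0},
    {"dx": 0,"dy": -0.6,"dz": 0,"roll": 0,"grip": 0},
  ],
)

```text
time_s: 8.75
ee_pos: [0.5638, 0.167, 0.0986]
tcp_rot: [3.141, 0.0, 1.646]
force: [2.8, -2.1, 1.1]
opening: -0.0002
```

```bash
python3 - <<'E'
from m import *
d=snapshot("top");crop(d,155,155,130,100,6,"pics/t7.png")
E
python3 d.py
```

```text
8.8 [0.5637 0.167  0.0985] [3.1413 0.0002 1.6459] [ 2.4039 -2.61    0.2401] 0.00015298639983216342 [ 0.214   0.3951  1.8147 -0.0002  0.9316  0.1391]
```

View pics/t7.png

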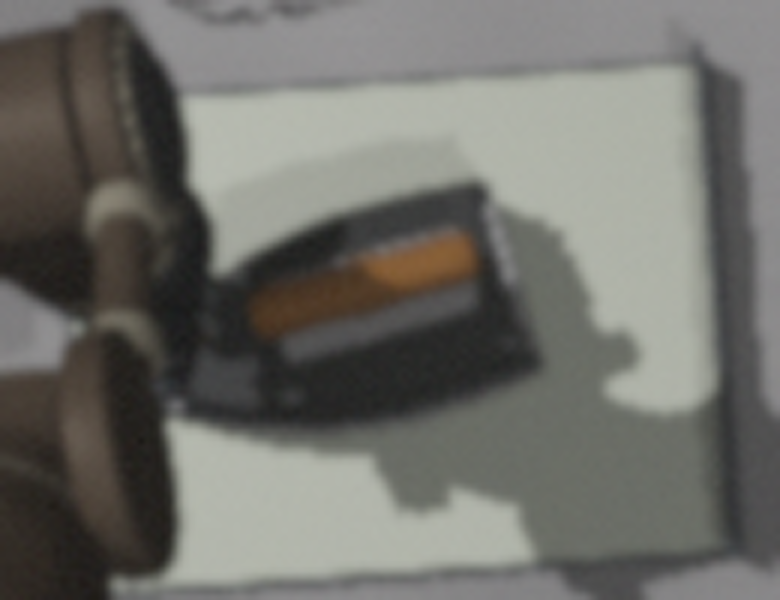

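The reaction has a -y component as large as the x one, so the finger's nose-side corner is bearing on the post and shoving the iron. I was too far back. I'll back off, shift 10 mm noseward and push again.

Call:
play_rows(
  series=[
    {"dx": -2,"dy": 8,"dz": 0,"roll": 0,"grip": 0},
    {"dx": 0,"dy": 6,"dz": 0,"roll": 0,"grip": 0},
    {"dx": 14,"dy": 0,"dz": 0,"roll": 0,"grip": 0},
    {"dx": 0,"dy": -4,"dz": 0,"roll": 0,"grip": 0},
    {"dx": 0,"dy": -4,"dz": 0,"roll": 0,"grip": 0},
    {"dx": 0,"dy": -1,"dz": 0,"roll": 0,"grip": 0},
    {"dx": 0,"dy": -1,"dz": 0,"roll": 0,"grip": 0},
    {"dx": 0,"dy": -1,"dz": 0,"roll": 0,"grip": 0},
  ],
)

```text
time_s: 9.6
ee_pos: [0.5656, 0.1791, 0.0985]
tcp_rot: [3.142, 0.0, 1.646]
force: [-0.7, 0.3, -0.6]
opening: -0.0002
```

Call:
play_rows(
  series=[
    {"dx": 0,"dy": -1,"dz": 0,"roll": 0,"grip": 0},
    {"dx": 0,"dy": -1,"dz": 0,"roll": 0,"grip": 0},
  ],
)

```text
time_s: 9.8
ee_pos: [0.5638, 0.1789, 0.0985]
tcp_rot: [3.141, -0.0, 1.646]
force: [0.7, -0.4, 0.2]
opening: -0.0001
```

```bash
python3 - <<'E'
from m import *
d=snapshot("top");crop(d,155,155,130,100,6,"pics/t8.png")
d=snapshot("scene");crop(d,315,170,75,75,8,"pics/s8.png")
E
python3 d.py
```

```text
9.9 [0.5637 0.179  0.0984] [-3.1415  0.      1.6456] [-0.5214  0.4695  0.5164] 5.696860315319991e-05 [ 0.2338  0.4012  1.806  -0.      0.9345  0.159 ]
```

View pics/t8.png

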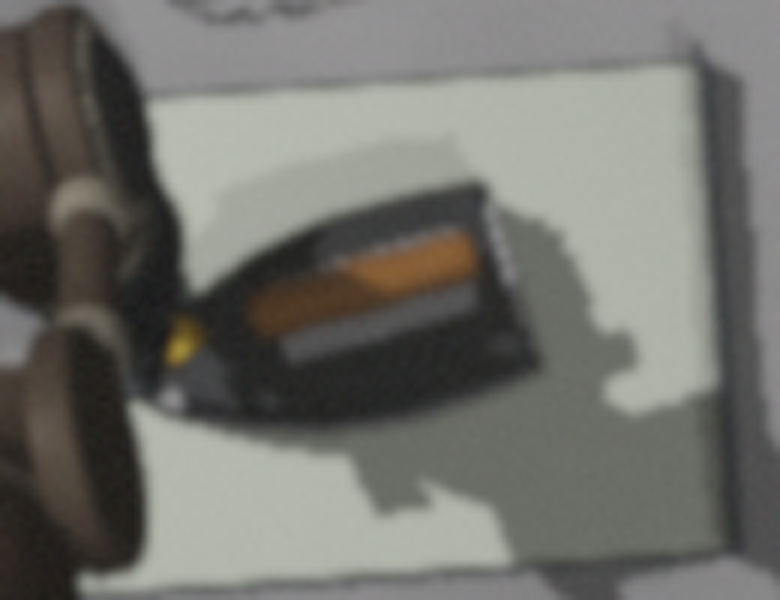

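View pics/s8.png

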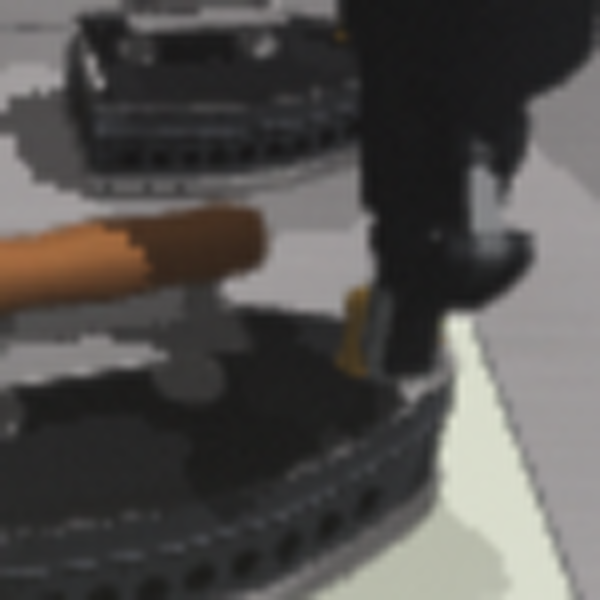

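The post now peeks out on the heel side of the finger, so I'll centre by moving 5 mm back and keep pushing.

Call:
play_rows(
  series=[
    {"dx": 0,"dy": 5,"dz": 0,"roll": 0,"grip": 0},
    {"dx": -5,"dy": 0,"dz": 0,"roll": 0,"grip": 0},
    {"dx": 0,"dy": -2.5,"dz": 0,"roll": 0,"grip": 0},
    {"dx": 0,"dy": -1,"dz": 0,"roll": 0,"grip": 0},
    {"dx": 0,"dy": -1,"dz": 0,"roll": 0,"grip": 0},
    {"dx": 0,"dy": -1,"dz": 0,"roll": 0,"grip": 0},
  ],
)

```text
time_s: 10.5
ee_pos: [0.5635, 0.1741, 0.0984]
tcp_rot: [3.142, 0.0, 1.646]
force: [0.7, -0.0, 0.1]
opening: 0.0002
```

Call:
play_rows(
  series=[
    {"dx": 0,"dy": -1,"dz": 0,"roll": 0,"grip": 0},
    {"dx": 0,"dy": -1,"dz": 0,"roll": 0,"grip": 0},
  ],
)

```text
time_s: 10.7
ee_pos: [0.5625, 0.1738, 0.0987]
tcp_rot: [3.139, 0.0, 1.646]
force: [2.0, -0.9, -1.0]
opening: -0.0001
```

Call:
play_rows(
  series=[
    {"dx": 0,"dy": -1,"dz": 0,"roll": 0,"grip": 0},
    {"dx": 0,"dy": -1,"dz": 0,"roll": 0,"grip": 0},
  ],
)

```text
time_s: 10.9
ee_pos: [0.5606, 0.1735, 0.0988]
tcp_rot: [3.14, 0.001, 1.646]
force: [1.8, -1.3, -0.0]
opening: -0.0001
```

```bash
python3 - <<'E'
from m import *
d=snapshot("top");crop(d,155,155,130,100,6,"pics/t9.png")
d=snapshot("scene");crop(d,315,170,75,75,8,"pics/s9.png")
E
python3 d.py
```

```text
11.0 [0.5602 0.1735 0.0988] [3.1405 0.0004 1.6459] [ 2.0961 -1.8639  0.1585] -4.293526897337992e-05 [ 0.2264  0.3918  1.8188 -0.0007  0.93    0.1518]
```

View pics/t9.png

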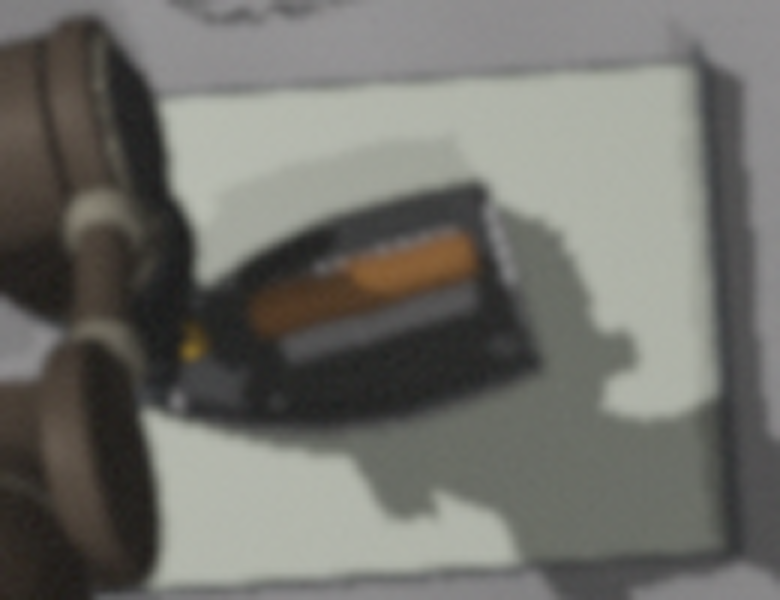

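View pics/s9.png

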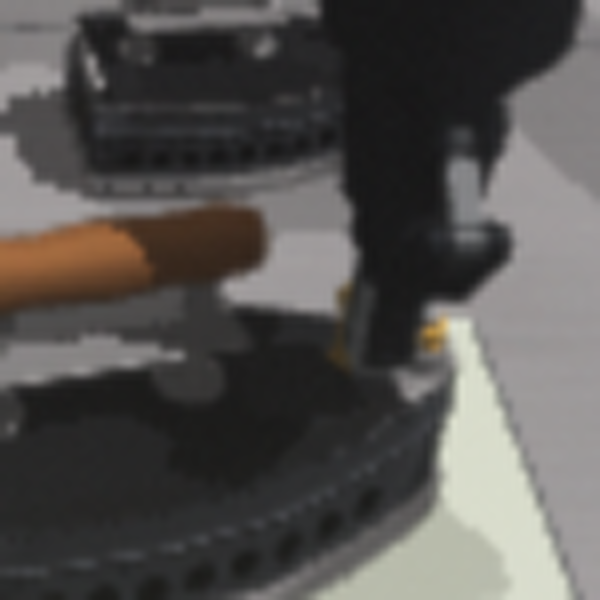

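The iron isn't rotating now and the latch moves, but the reaction at about 45° shows high finger friction: my straight path drags the post noseward. I'll follow the arc with a heelward component.

Call:
play_rows(
  series=[
    {"dx": -0.8,"dy": -0.2,"dz": 0,"roll": 0,"grip": 0},
    {"dx": -0.8,"dy": -0.8,"dz": 0,"roll": 0,"grip": 0},
    {"dx": -0.8,"dy": -0.9,"dz": 0,"roll": 0,"grip": 0},
    {"dx": -0.8,"dy": -0.9,"dz": 0,"roll": 0,"grip": 0},
  ],
)

```text
time_s: 11.4
ee_pos: [0.5567, 0.1707, 0.0985]
tcp_rot: [-3.141, -0.001, 1.646]
force: [1.4, 0.3, 1.7]
opening: -0.0
```

Call:
play_rows(
  series=[
    {"dx": -0.6,"dy": -1,"dz": 0,"roll": 0,"grip": 0},
    {"dx": -0.6,"dy": -1,"dz": 0,"roll": 0,"grip": 0},
    {"dx": -0.6,"dy": -1,"dz": 0,"roll": 0,"grip": 0},
  ],
)

```text
time_s: 11.7
ee_pos: [0.5546, 0.1689, 0.0985]
tcp_rot: [3.14, -0.001, 1.645]
force: [2.2, 2.2, -0.5]
opening: -0.0001
```

```bash
python3 - <<'E'
from m import *
d=snapshot("top");crop(d,155,155,130,100,6,"pics/t10.png")
d=snapshot("scene");crop(d,315,170,75,75,8,"pics/s10.png")
E
python3 d.py
```

```text
11.8 [0.5546 0.1688 0.0985] [ 3.1405 -0.0008  1.6455] [2.5108 2.846  0.9981] 1.8422282632082706e-06 [0.2199 0.3809 1.8354 0.0008 0.9241 0.1448]
```

View pics/t10.png

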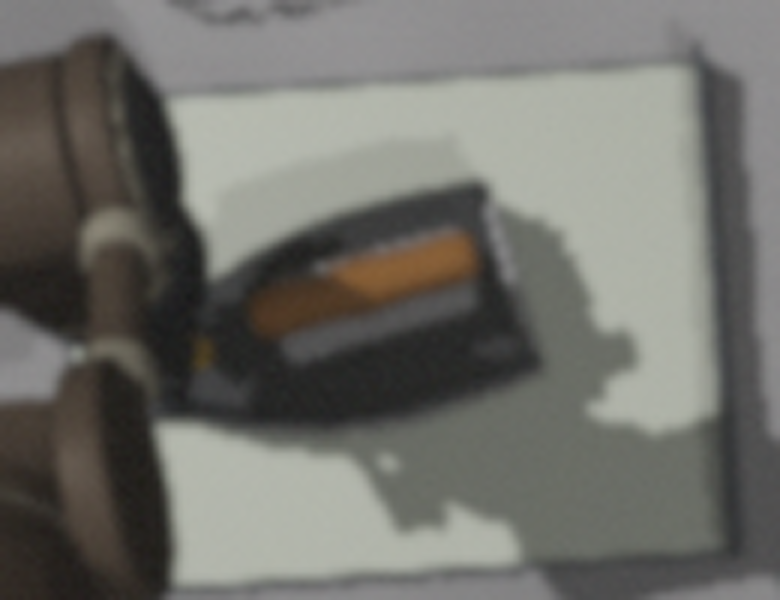

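View pics/s10.png

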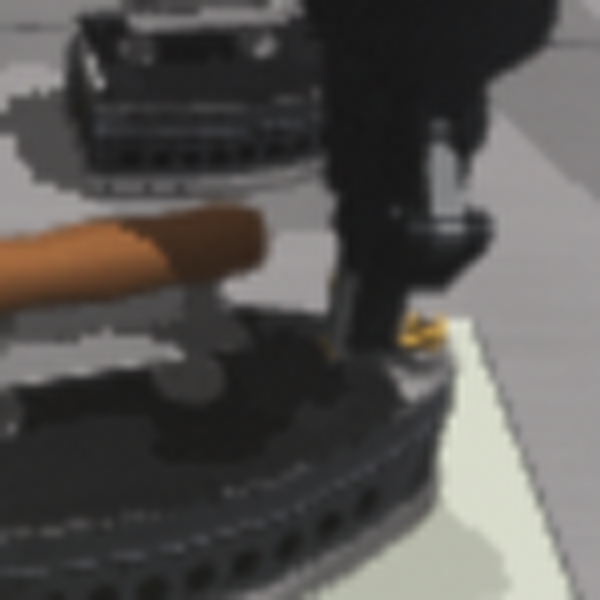

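The iron is still, and the force is well above what the pivot needs, so the latch is probably at its stop. I'll retreat and check.

Call:
play_rows(
  series=[
    {"dx": 1,"dy": 15,"dz": 0,"roll": 0,"grip": 0},
    {"dx": 0,"dy": 30,"dz": -10,"roll": 0,"grip": 0},
    {"dx": 30,"dy": 20,"dz": -30,"roll": 0,"grip": 0},
    {"dx": 50,"dy": 0,"dz": -30,"roll": 0,"grip": 0},
    {"dx": 50,"dy": 0,"dz": 0,"roll": 0,"grip": 0},
    {"dx": 50,"dy": 0,"dz": 0,"roll": 0,"grip": 0},
    {"dx": 0,"dy": 0,"dz": 0,"roll": 0,"grip": 0},
  ],
)

```text
time_s: 12.5
ee_pos: [0.6038, 0.3524, 0.1638]
tcp_rot: [-3.14, -0.002, 1.652]
force: [0.4, -1.7, 0.7]
opening: 0.0
```

```bash
python3 - <<'E'
from m import *
d=snapshot("top");crop(d,155,155,130,100,6,"pics/t11.png")
d=snapshot("scene");crop(d,290,190,90,75,8,"pics/s11.png")
E
python3 d.py
```

```text
12.6 [0.6044 0.3471 0.1629] [-3.1385  0.0022  1.6488] [-0.1612 -0.6021  0.4988] -9.585753765960911e-05 [ 0.4593  0.5089  1.4969 -0.001   1.1395  0.3817]
```

View pics/t11.png

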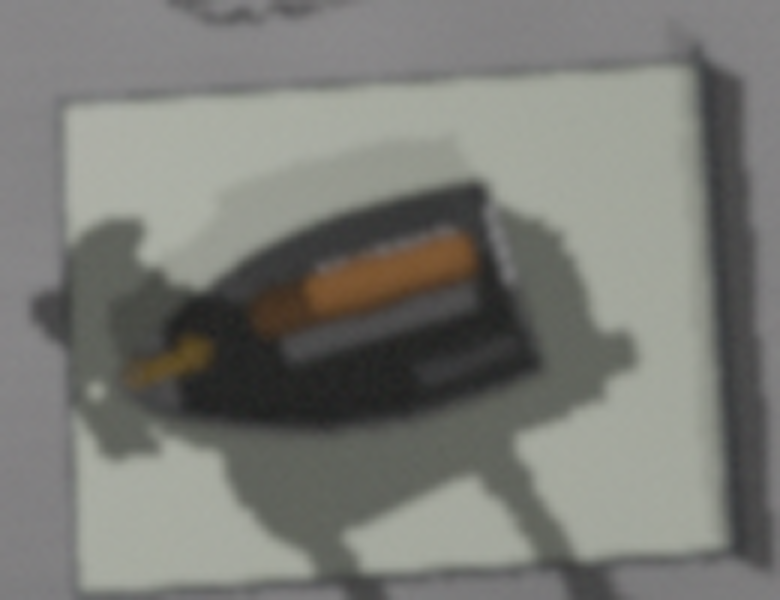

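View pics/s11.png

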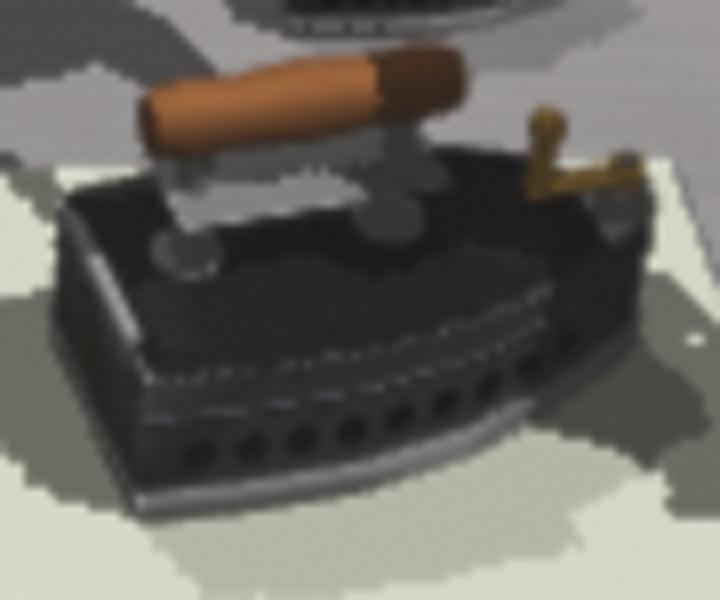

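```bash
cat > latch.py <<'E'
from m import *
t=snapshot("top");s=snapshot("scene")
def near(d,box,lo,hi):
    x,y,a,b=box;h=cv2.cvtColor(d["frame"],cv2.COLOR_BGR2HSV)[y:y+b,x:x+a]
    m=cv2.inRange(h,lo,hi);return m,(x,y)
def wood(d,box):
    m,o=near(d,box,(3,90,30),(16,255,255));n,l,st,c=cv2.connectedComponentsWithStats(m);i=1+np.argmax(st[1:,4])
    yy,xx=np.nonzero(l==i);P=np.c_[xx+o[0],yy+o[1]].astype(np.float32)
    return cv2.minAreaRect(P),P
for n,d,b in(("t",t,(190,185,60,30)),("s",s,(300,190,55,25))):
    r,P=wood(d,b);box=cv2.boxPoints(r);W=onz(d,box,.1365);
    # long-axis ends
    e=[(box[i]+box[(i+1)%4])/2 for i in range(4)];L=[np.linalg.norm(box[i]-box[(i+1)%4]) for i in range(4)]
    k=[i for i in range(4) if L[i]<np.median(L)+1e-6 and L[i]==min(L) or L[i]<=sorted(L)[1]]
    E_=onz(d,[e[k[0]],e[k[1]]],.1365);v=E_[0]-E_[1];v=v if v[1]>0 else -v
    print(n,r,E_[:,:2].ravel(),"len",np.linalg.norm(v),"yaw",np.arctan2(v[1],v[0]),"origin",(E_.mean(0)+.032*v/np.linalg.norm(v))[:2])
E
python3 latch.py
```

```text
t ((215.3162078857422, 201.9027099609375), (8.234405517578125, 38.59877014160156), 72.89727020263672) [0.5777 0.0312 0.5456 0.1307] len 0.1045282047363769 yaw 1.8827485802237631 origin [0.5518 0.1114]
s ((327.3648681640625, 201.68919372558594), (9.370742797851562, 39.620155334472656), 80.53767395019531) [0.5462 0.1305 0.5784 0.0308] len 0.10478477664797531 yaw 1.8835902158694326 origin [0.5525 0.1111]
```

```bash
cat >> latch.py <<'E'
import sys
yaw,ox,oy=map(float,sys.argv[1:4])
u=np.array([np.cos(yaw),np.sin(yaw)]);l=np.array([-u[1],u[0]]);o=np.array([ox,oy])
for th in(0,.1,.2,.3,.4):
    a=np.r_[o+.088*u+.032*(-np.cos(th)*u-np.sin(th)*l),.1085]
    print(th,a.round(4),"top",proj(t,a).ravel().round(1),"scene",proj(s,a).ravel().round(1))
st=np.r_[o+.088*u,.085];print("stud",proj(t,st),proj(s,st))
for n,d,b in(("t",t,(165,200,35,25)),("s",s,(350,200,25,20))):
    m,of=near(d,b,(15,110,50),(35,255,255));n_,lab,stt,c=cv2.connectedComponentsWithStats(m);i=1+np.argmax(stt[1:,4]);yy,xx=np.nonzero(lab==i)
    print(n);x=xx+of[0];y=yy+of[1]
    for r in sorted(set(y)):print(r,x[y==r].min(),x[y==r].max())
E
python3 latch.py 1.883 .552 .111
python3 - <<'E'
from m import *
d=snapshot("top");crop(d,165,200,50,30,14,"pics/t12.png")
E
```

```text
t ((215.35296630859375, 201.91175842285156), (8.731283187866211, 38.56315994262695), 75.96376037597656) [0.5749 0.0303 0.5483 0.1314] len 0.10448147359402479 yaw 1.828208969172608 origin [0.5534 0.1118]
s ((327.3899841308594, 201.72998046875), (9.475231170654297, 39.59798049926758), 81.8698959350586) [0.5483 0.1304 0.5767 0.0307] len 0.10371939436251545 yaw 1.8488051152095193 origin [0.5537 0.1114]
0 [0.5348 0.1643 0.1085] top [186.6 212.6] scene [358.1 204.9]
0.1 [0.5378 0.1654 0.1085] top [186.2 211.5] scene [358.7 205.6]
0.2 [0.5407 0.1669 0.1085] top [185.8 210.5] scene [359.4 206.3]
0.3 [0.5434 0.1686 0.1085] top [185.2 209.5] scene [360.2 206.9]
0.4 [0.5459 0.1705 0.1085] top [184.5 208.6] scene [361.1 207.6]
stud [[177.5826 216.9155]] [[367.845  209.9524]]
t
211 186 187
212 185 189
213 184 189
214 182 189
215 180 188
216 179 187
217 179 181
s
204 357 358
205 357 359
206 357 359
207 357 358
208 357 358
209 357 358
210 356 366
211 356 369
212 356 369
213 356 363
214 356 357
```

View pics/t12.png

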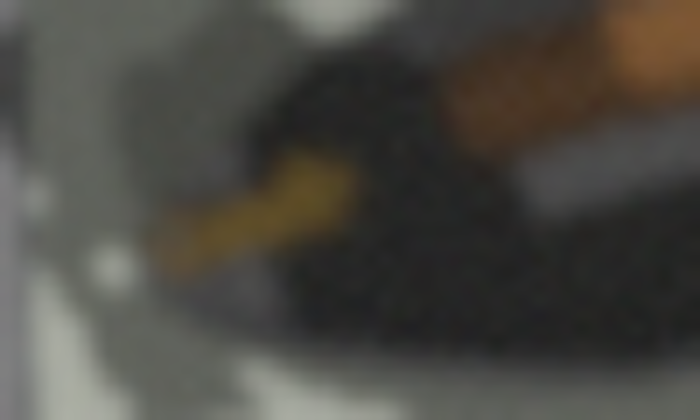

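Both views agree that the latch is closed to within about 0.1 rad: the ball is at top (188,213) and scene (358,205), against (186.6,212.6) and (358.1,204.9) predicted. I'll check it again at the end.

Next I'll straddle the nose with partly open fingers, aligned to the iron, and push.

Call:
play_rows(
  series=[
    {"dx": 0,"dy": 0,"dz": 0,"roll": -0.11,"grip": 0.565},
    {"dx": 0,"dy": 0,"dz": 0,"roll": -0.11,"grip": 0.565},
    {"dx": 0,"dy": 0,"dz": 0,"roll": 0,"grip": 0.565},
  ],
)

```text
time_s: 13.15
ee_pos: [0.6064, 0.3452, 0.1642]
tcp_rot: [-3.141, 0.0, 1.864]
force: [0.5, -0.3, 0.5]
opening: 0.0432
```

```bash
python3 d.py .512 .247 .163 
```

```text
13.15 [0.6064 0.3452 0.1642] [-3.1412  0.0002  1.8639] [ 0.4939 -0.308   0.4766] 0.043153718770624176 [ 0.4552  0.5071  1.4968 -0.0002  1.1381  0.1622]
[0.512, 0.247, 0.163] [ -66.7 -118.7    1.2]
```

Call:
play_rows(
  series=[
    {"dx": -16.7,"dy": -30,"dz": 0,"roll": 0,"grip": 0.565},
    {"dx": -16.7,"dy": -30,"dz": 0,"roll": 0,"grip": 0.565},
    {"dx": -16.7,"dy": -30,"dz": 0,"roll": 0,"grip": 0.565},
    {"dx": -16.6,"dy": -28.7,"dz": 0,"roll": 0,"grip": 0.565},
    {"dx": 0,"dy": 0,"dz": 37,"roll": 0,"grip": 0.565},
    {"dx": 0,"dy": 0,"dz": 37,"roll": 0,"grip": 0.565},
    {"dx": 0,"dy": 0,"dz": 37,"roll": 0,"grip": 0.565},
    {"dx": 0,"dy": 0,"dz": 0,"roll": 0,"grip": 0.565},
  ],
)

```text
time_s: 13.95
ee_pos: [0.5069, 0.2454, 0.0481]
tcp_rot: [-3.13, 0.001, 1.862]
force: [-0.7, 0.3, -0.4]
opening: 0.0484
```

```bash
python3 d.py .520 .222 .052;  python3 - <<'E'
from m import *
d=snapshot("wrist");cv2.imwrite("pics/w13.png",d["frame"])
d=snapshot("scene");crop(d,270,150,130,110,6,"pics/s13.png")
E
```

```text
13.95 [0.5069 0.2454 0.0481] [-3.1296  0.0011  1.8624] [-0.6993  0.2526 -0.3738] 0.0483536999495843 [ 0.3737  0.4387  1.8811 -0.0001  0.8338  0.0821]
[0.52, 0.222, 0.052] [-26.2   5.8  -3.9]
```

View pics/w13.png

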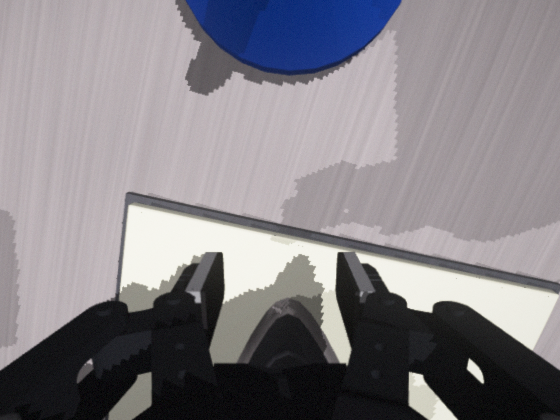

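View pics/s13.png

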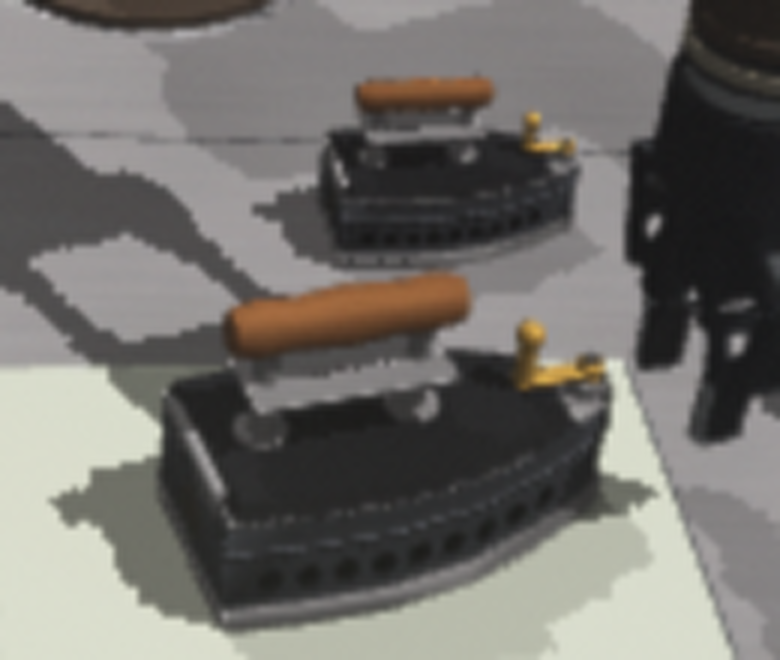

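The nose lies centred between the fingers (wrist px 287 against a mid-gap of 280), and the latch arm looks parallel to the handle. Advancing to contact.

Call:
play_rows(
  series=[
    {"dx": -15,"dy": 1,"dz": -1,"roll": 0,"grip": 0.565},
    {"dx": -15,"dy": 1,"dz": 0,"roll": 0,"grip": 0.565},
    {"dx": -12,"dy": 0,"dz": 0,"roll": 0,"grip": 0.565},
    {"dx": -8,"dy": 0,"dz": 0,"roll": 0,"grip": 0.565},
    {"dx": -5,"dy": 0,"dz": 0,"roll": 0,"grip": 0.565},
    {"dx": -4,"dy": 0,"dz": 0,"roll": 0,"grip": 0.565},
    {"dx": -2,"dy": 0,"dz": 0,"roll": 0,"grip": 0.565},
    {"dx": 0,"dy": 0,"dz": 0,"roll": 0,"grip": 0.565},
  ],
)

```text
time_s: 14.85
ee_pos: [0.5298, 0.1908, 0.0536]
tcp_rot: [-3.138, -0.001, 1.865]
force: [-4.6, 2.6, 1.9]
opening: 0.048
```

```bash
python3 d.py .520 .222 .052;  python3 - <<'E'
from m import *
d=snapshot("wrist");cv2.imwrite("pics/w14.png",d["frame"])
d=snapshot("scene");crop(d,270,150,130,110,6,"pics/s14.png")
E
```

```text
14.85 [0.5298 0.1908 0.0536] [-3.1382 -0.0014  1.8653] [-4.5929  2.6383  1.9177] 0.04799083661997188 [ 0.2676  0.4253  1.8867  0.0017  0.8331 -0.028 ]
[0.52, 0.222, 0.052] [32.7 -0.3  1.6]
```

View pics/w14.png

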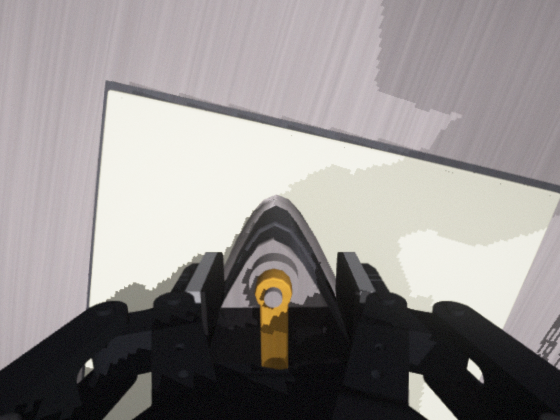

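View pics/s14.png

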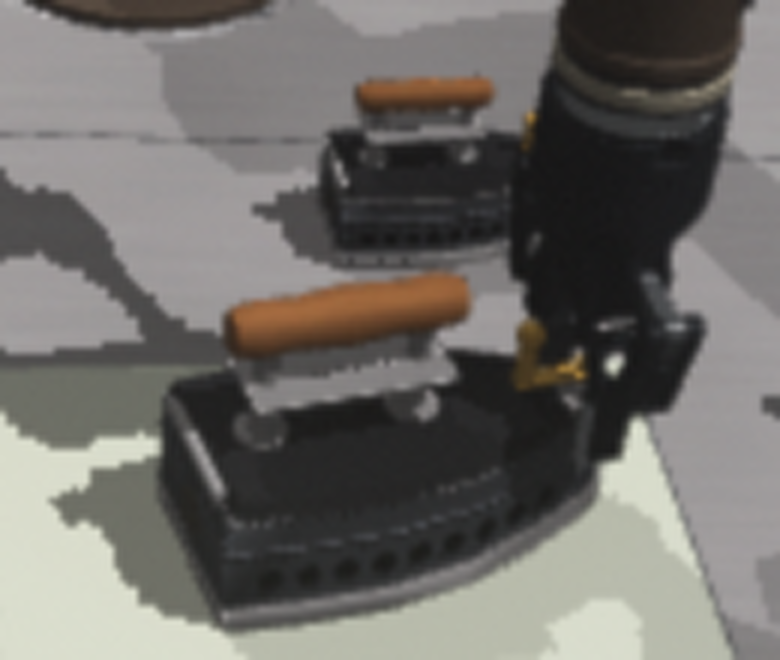

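The wrist view shows the latch arm straight along the iron's centre line, so it is closed. The left finger is touching, so I'll centre and start pushing while turning slowly towards square.

Call:
play_rows(
  series=[
    {"dx": -1,"dy": -1.5,"dz": 0,"roll": 0,"grip": 0.565},
    {"dx": -3,"dy": 0,"dz": 0,"roll": 0.02,"grip": 0.565},
    {"dx": -4,"dy": 0,"dz": 0,"roll": 0.03,"grip": 0.565},
    {"dx": -4,"dy": 0,"dz": 0,"roll": 0.03,"grip": 0.565},
    {"dx": -4,"dy": 0,"dz": 0,"roll": 0.03,"grip": 0.565},
    {"dx": -4,"dy": 0,"dz": 0,"roll": 0.03,"grip": 0.565},
  ],
)

```text
time_s: 15.55
ee_pos: [0.5359, 0.1709, 0.0544]
tcp_rot: [3.14, -0.001, 1.724]
force: [-0.3, 5.3, -2.0]
opening: 0.0481
```

```bash
python3 d.py ;  python3 - <<'E'
from m import *
d=snapshot("wrist");cv2.imwrite("pics/w15.png",d["frame"])
d=snapshot("top");crop(d,155,155,130,100,6,"pics/t15.png")
E
```

```text
15.55 [0.5359 0.1709 0.0544] [ 3.1396 -0.0005  1.7239] [-0.3009  5.2724 -2.0406] 0.04813849886600112 [0.2311 0.4204 1.8921 0.0005 0.827  0.0777]
```

View pics/w15.png

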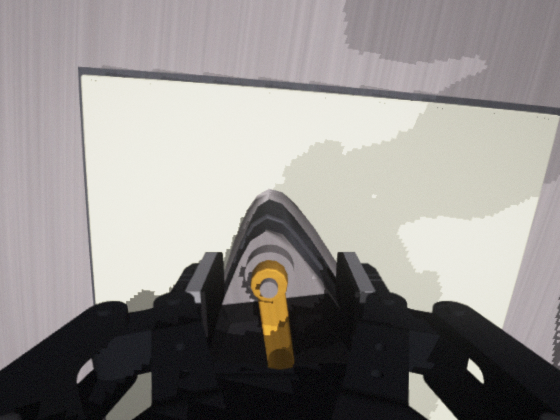

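View pics/t15.png

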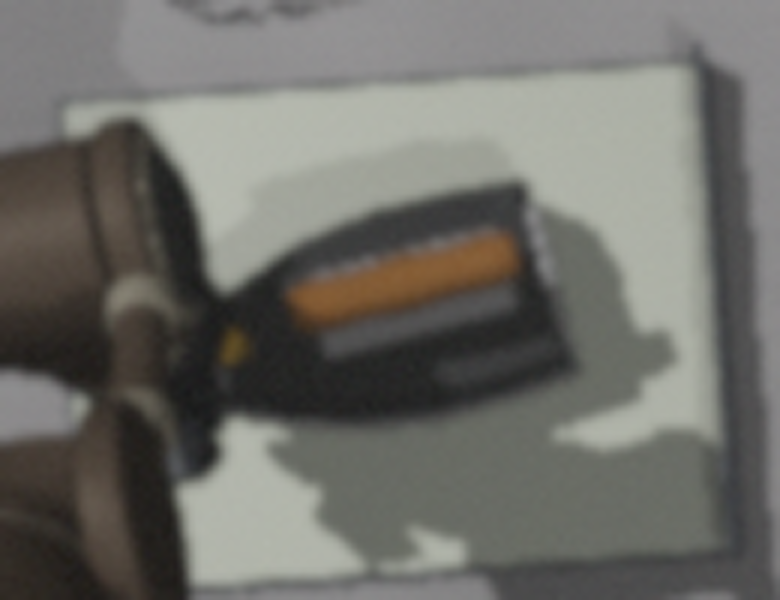

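The iron slides back but keeps its yaw of about 1.86. To turn it straight, the nose must drift to the iron's right (tool +y) while I push.

Call:
play_rows(
  series=[
    {"dx": -3,"dy": 2,"dz": 0,"roll": 0.02,"grip": 0.565},
    {"dx": -3,"dy": 2.5,"dz": 0,"roll": 0.02,"grip": 0.565},
    {"dx": -3,"dy": 2.5,"dz": 0,"roll": 0.02,"grip": 0.565},
    {"dx": -3,"dy": 2.5,"dz": 0,"roll": 0.02,"grip": 0.565},
    {"dx": -3,"dy": 2.5,"dz": 0,"roll": 0,"grip": 0.565},
  ],
)

```text
time_s: 16.15
ee_pos: [0.5481, 0.1577, 0.0543]
tcp_rot: [-3.14, -0.001, 1.644]
force: [-3.8, 7.1, 1.0]
opening: 0.0484
```

```bash
cat > hd.py <<'E'
from m import *
cr=np.array([.5625,.0875]);ry=1.646
ur=np.array([np.cos(ry),np.sin(ry)]);lr=np.array([-ur[1],ur[0]])
def line(d,box):
    x,y,a,b=box;h=cv2.cvtColor(d["frame"],cv2.COLOR_BGR2HSV)[y:y+b,x:x+a]
    m=cv2.inRange(h,(3,90,30),(16,255,255));n,l,st,c=cv2.connectedComponentsWithStats(m);i=1+np.argmax(st[1:,4])
    yy,xx=np.nonzero(l==i);P=onz(d,np.c_[xx+x,yy+y],.1365)[:,:2];c=P.mean(0);v=np.linalg.svd(P-c)[2][0];v=v if v[1]>0 else -v
    q=(P-c)@v;mid=c+v*(q.min()+q.max())/2
    return mid,v,q.max()-q.min()
for n,b in(("top",(165,170,105,65)),("scene",(270,188,95,30))):
    d=snapshot(n);mid,v,L=line(d,b);o=mid+.032*v;e=o-cr
    print(n,"yaw",np.arctan2(v[1],v[0]).round(3),"rel",(np.arctan2(v[1],v[0])-ry).round(3),"L",L.round(4),"origin",o,"in rest",(np.array([e@ur,e@lr])*1000).round(1))
E
python3 hd.py; python3 d.py ;  python3 - <<'E'
from m import *
d=snapshot("wrist");cv2.imwrite("pics/w16.png",d["frame"])
E
```

```text
top yaw 1.753 rel 0.107 L 0.105 origin [0.5593 0.0802] in rest [-7.1  3.8]
scene yaw 1.779 rel 0.133 L 0.1042 origin [0.561  0.0792] in rest [-8.1  2.1]
16.25 [0.5484 0.1572 0.0543] [-3.1407 -0.0007  1.6441] [-1.09    4.9403  0.6815] 0.04821486275414018 [0.2024 0.4343 1.8708 0.0011 0.8373 0.1283]
```

View pics/w16.png

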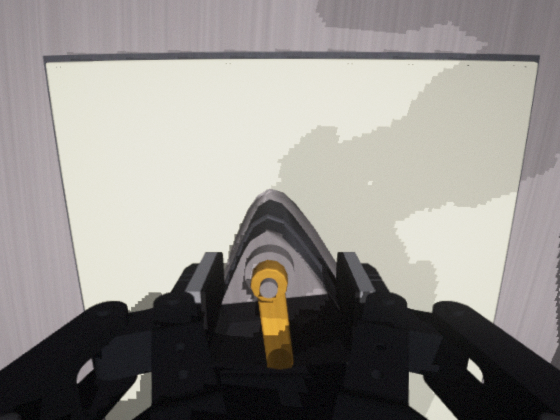

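Working: relative yaw is down to about 0.12 rad and the origin is at x = -7.5 mm, so 57 mm to go. Continuing with about 10 mm more drift.

Call:
play_rows(
  series=[
    {"dx": -3,"dy": 1.8,"dz": 0,"roll": 0,"grip": 0.565},
    {"dx": -3,"dy": 1.8,"dz": 0,"roll": 0,"grip": 0.565},
    {"dx": -3,"dy": 1.8,"dz": 0,"roll": 0,"grip": 0.565},
    {"dx": -3,"dy": 1.8,"dz": 0,"roll": 0,"grip": 0.565},
    {"dx": -3,"dy": 1.8,"dz": 0,"roll": 0,"grip": 0.565},
  ],
)

```text
time_s: 16.8
ee_pos: [0.5573, 0.1436, 0.0541]
tcp_rot: [-3.139, -0.002, 1.644]
force: [-3.3, 6.9, 1.6]
opening: 0.0484
```

```bash
python3 hd.py; python3 d.py
```

```text
top yaw 1.728 rel 0.082 L 0.1054 origin [0.5674 0.065 ] in rest [-22.8  -3.2]
scene yaw 1.746 rel 0.1 L 0.1023 origin [0.5692 0.0641] in rest [-23.9  -5. ]
16.9 [0.5578 0.143  0.0541] [-3.1394 -0.0007  1.6445] [-2.3218  4.8716  0.9939] 0.04815975745260983 [0.1748 0.4435 1.857  0.0013 0.8432 0.1003]
```

Call:
play_rows(
  series=[
    {"dx": -2.5,"dy": 2.2,"dz": 0,"roll": 0,"grip": 0.565},
    {"dx": -2.5,"dy": 2.2,"dz": 0,"roll": 0,"grip": 0.565},
    {"dx": -2.5,"dy": 2.2,"dz": 0,"roll": 0,"grip": 0.565},
    {"dx": -2.5,"dy": 2.2,"dz": 0,"roll": 0,"grip": 0.565},
    {"dx": -2.5,"dy": 2.2,"dz": 0,"roll": 0,"grip": 0.565},
    {"dx": -2.5,"dy": 2.2,"dz": 0,"roll": 0,"grip": 0.565},
  ],
)

```text
time_s: 17.5
ee_pos: [0.5713, 0.1294, 0.0538]
tcp_rot: [-3.138, -0.001, 1.644]
force: [-3.4, 5.1, 0.6]
opening: 0.0483
```

```bash
python3 hd.py; python3 d.py;python3 - <<'E'
from m import *
d=snapshot("wrist");cv2.imwrite("pics/w17.png",d["frame"])
d=snapshot("top");crop(d,155,155,130,100,6,"pics/t17.png")
E
```

```text
top yaw 1.662 rel 0.016 L 0.1045 origin [0.5778 0.0512] in rest [-37.3 -12.5]
scene yaw 1.661 rel 0.015 L 0.1025 origin [0.58   0.0499] in rest [-38.8 -14.6]
17.6 [0.5719 0.1289 0.0539] [-3.139  -0.0005  1.6447] [-1.2575  4.6367  0.2485] 0.048424760078714664 [0.1471 0.4603 1.8313 0.0009 0.8525 0.0726]
```

View pics/w17.png

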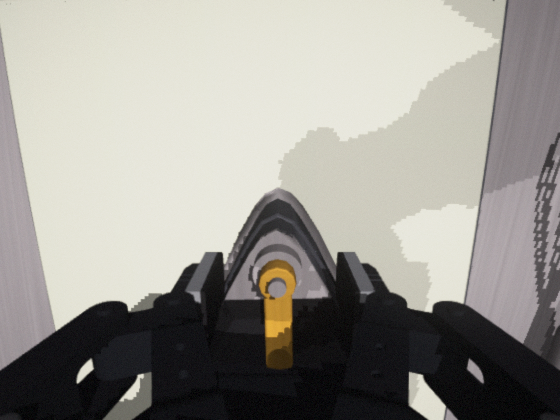

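View pics/t17.png

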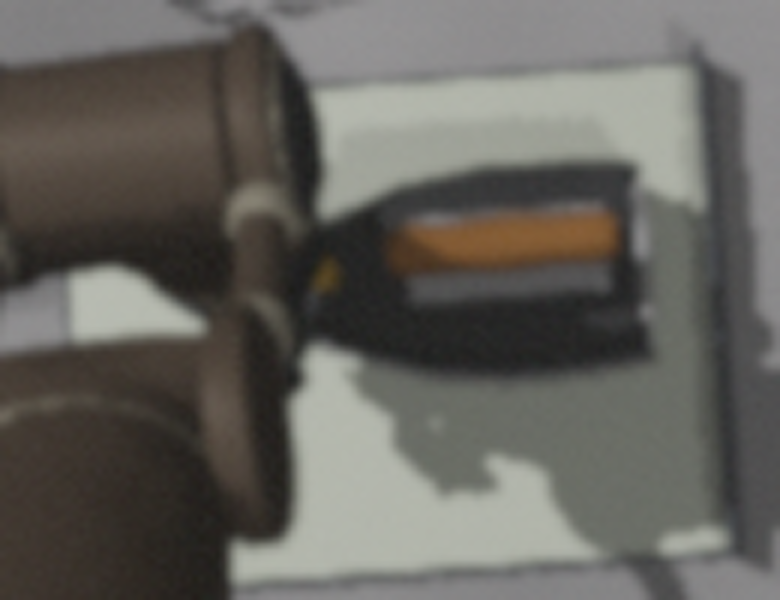

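Nearly square now (0.015 rad) and the latch arm is straight on the axis. About 27 mm remain, so I'll push straight.

Call:
play_rows(
  series=[
    {"dx": -3,"dy": 0.3,"dz": 0,"roll": 0,"grip": 0.565},
    {"dx": -3,"dy": 0.3,"dz": 0,"roll": 0,"grip": 0.565},
    {"dx": -3,"dy": 0.2,"dz": 0,"roll": 0,"grip": 0.565},
    {"dx": -3,"dy": 0,"dz": 0,"roll": 0,"grip": 0.565},
    {"dx": -3,"dy": 0,"dz": 0,"roll": 0,"grip": 0.565},
    {"dx": -2,"dy": 0,"dz": 0,"roll": 0,"grip": 0.565},
  ],
)

```text
time_s: 18.3
ee_pos: [0.5748, 0.1121, 0.0539]
tcp_rot: [-3.141, -0.0, 1.645]
force: [-1.0, 5.4, -1.8]
opening: 0.0485
```

```bash
python3 hd.py; python3 d.py
```

```text
top yaw 1.669 rel 0.023 L 0.1044 origin [0.5812 0.0328] in rest [-56.  -14.6]
scene yaw 1.675 rel 0.029 L 0.1024 origin [0.583  0.0328] in rest [-56.  -16.4]
18.4 [0.5748 0.1118 0.0539] [-3.1413  0.0001  1.6456] [-0.5288  3.8705 -1.4896] 0.04814706570503541 [ 0.1178  0.4582  1.8345 -0.0001  0.8492  0.043 ]
```

Call:
play_rows(
  series=[
    {"dx": -2,"dy": 0.3,"dz": 0,"roll": 0,"grip": 0.565},
    {"dx": -2,"dy": 0.3,"dz": 0,"roll": 0,"grip": 0.565},
    {"dx": -2,"dy": 0.3,"dz": 0,"roll": 0,"grip": 0.565},
  ],
)

```text
time_s: 18.7
ee_pos: [0.5759, 0.1064, 0.0539]
tcp_rot: [-3.141, -0.001, 1.646]
force: [-0.4, 5.4, -2.0]
opening: 0.0479
```

Call:
play_rows(
  series=[
    {"dx": -1,"dy": 0,"dz": 0,"roll": 0,"grip": 0.565},
    {"dx": -0.5,"dy": 0,"dz": 0,"roll": 0,"grip": 0.565},
  ],
)

```text
time_s: 18.9
ee_pos: [0.5762, 0.1048, 0.054]
tcp_rot: [-3.141, -0.0, 1.646]
force: [-1.3, 5.6, -1.7]
opening: 0.0485
```

Call:
play_rows(
  series=[
    {"dx": -0.7,"dy": 0,"dz": 0,"roll": 0,"grip": 0.565},
    {"dx": -0.7,"dy": 0,"dz": 0,"roll": 0,"grip": 0.565},
  ],
)

```text
time_s: 19.1
ee_pos: [0.5762, 0.1034, 0.0539]
tcp_rot: [-3.141, -0.0, 1.646]
force: [-0.6, 5.7, -1.2]
opening: 0.0485
```

```bash
python3 hd.py; python3 d.py;python3 - <<'E'
from m import *
d=snapshot("top");crop(d,195,155,85,95,6,"pics/t18.png")
d=snapshot("scene");crop(d,255,185,110,90,7,"pics/s18.png")
E
```

```text
top yaw 1.655 rel 0.009 L 0.1046 origin [0.5832 0.0244] in rest [-64.5 -15.9]
scene yaw 1.66 rel 0.014 L 0.1002 origin [0.5851 0.024 ] in rest [-65.  -17.7]
19.2 [0.5763 0.1033 0.054 ] [-3.1411 -0.0002  1.6457] [-0.0941  5.4418 -2.3573] 0.048423443077946916 [0.1029 0.458  1.8347 0.0003 0.8493 0.0278]
```

View pics/t18.png

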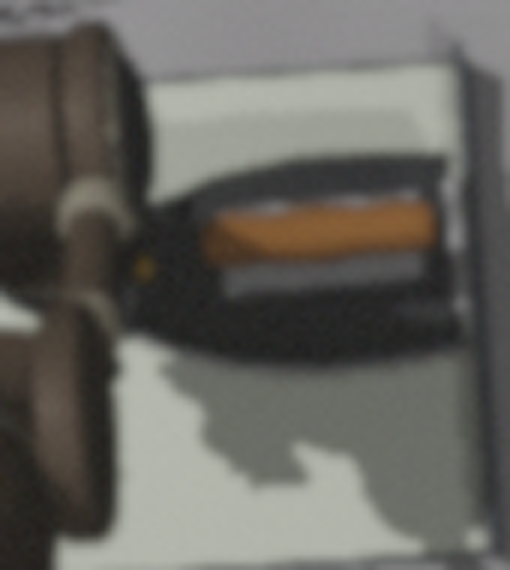

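View pics/s18.png

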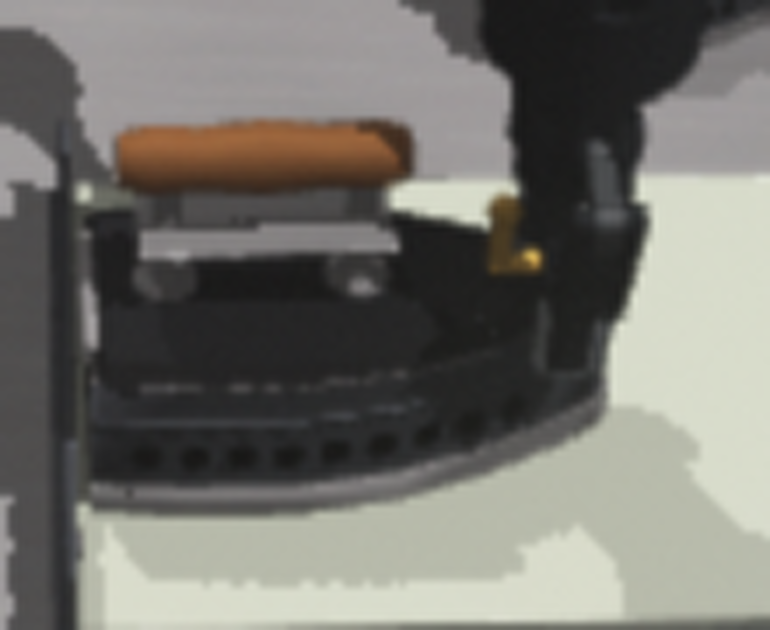

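Still sliding at about 5.5 N with a millimetre or two to go. I'll keep going until the force rises.

Call:
play_rows(
  series=[
    {"dx": -0.7,"dy": 0,"dz": 0,"roll": 0,"grip": 0.565},
    {"dx": -0.7,"dy": 0,"dz": 0,"roll": 0,"grip": 0.565},
  ],
)

```text
time_s: 19.5
ee_pos: [0.5765, 0.1019, 0.054]
tcp_rot: [-3.141, -0.0, 1.646]
force: [-0.4, 5.4, -1.5]
opening: 0.0483
```

Call:
play_rows(
  series=[
    {"dx": -0.7,"dy": 0,"dz": 0,"roll": 0,"grip": 0.565},
    {"dx": -0.7,"dy": 0,"dz": 0,"roll": 0,"grip": 0.565},
  ],
)

```text
time_s: 19.7
ee_pos: [0.5766, 0.1003, 0.054]
tcp_rot: [-3.141, 0.0, 1.646]
force: [-0.3, 4.8, -1.7]
opening: 0.0483
```

Call:
play_rows(
  series=[
    {"dx": -0.7,"dy": 0,"dz": 0,"roll": 0,"grip": 0.565},
    {"dx": -0.7,"dy": 0,"dz": 0,"roll": 0,"grip": 0.565},
  ],
)

```text
time_s: 19.9
ee_pos: [0.5772, 0.0995, 0.0542]
tcp_rot: [3.141, -0.001, 1.645]
force: [-0.6, 6.9, -1.3]
opening: 0.0485
```

Call:
play_rows(
  series=[
    {"dx": -0.7,"dy": 0,"dz": 0,"roll": 0,"grip": 0.565},
    {"dx": -0.5,"dy": 0,"dz": 0,"roll": 0,"grip": 0.565},
  ],
)

```text
time_s: 20.1
ee_pos: [0.578, 0.0991, 0.0546]
tcp_rot: [3.139, -0.002, 1.645]
force: [0.9, 8.8, -2.4]
opening: 0.0482
```

Call:
play_rows(
  series=[
    {"dx": -0.7,"dy": 0,"dz": 0,"roll": 0,"grip": 0.565},
    {"dx": -0.5,"dy": 0,"dz": 0,"roll": 0,"grip": 0.565},
  ],
)

```text
time_s: 20.3
ee_pos: [0.5787, 0.0987, 0.0549]
tcp_rot: [3.137, -0.004, 1.644]
force: [2.4, 11.8, -1.4]
opening: 0.0482
```

```bash
python3 hd.py; python3 d.py;python3 - <<'E'
from m import *
d=snapshot("wrist");cv2.imwrite("pics/w19.png",d["frame"])
d=snapshot("scene");crop(d,255,185,110,90,7,"pics/s19.png")
E
```

```text
top yaw 1.654 rel 0.008 L 0.1046 origin [0.5843 0.0214] in rest [-67.6 -16.8]
scene yaw 1.65 rel 0.004 L 0.0998 origin [0.5861 0.0192] in rest [-69.9 -18.4]
20.4 [0.5788 0.0987 0.055 ] [ 3.1374 -0.0034  1.6445] [ 1.4783 10.2711 -2.1267] 0.04841192101840989 [0.093  0.4566 1.8343 0.0045 0.8465 0.0163]
```

View pics/w19.png

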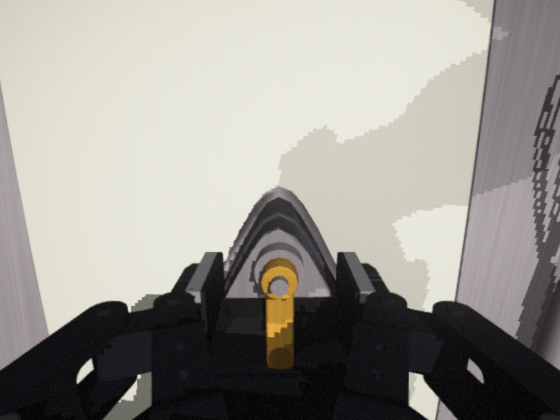

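View pics/s19.png

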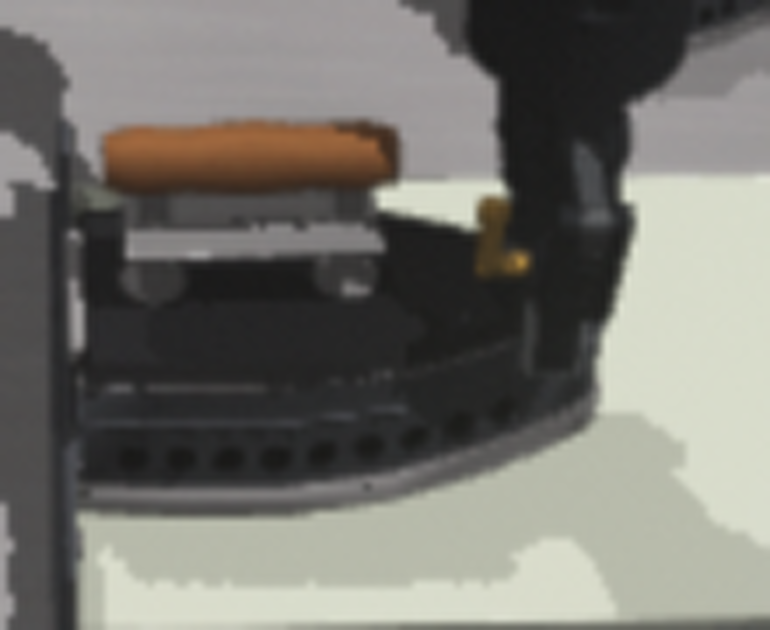

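The force has climbed to 11.8 N with motion stopped, so the heel is on the stop. I'll press a little more to square it, then release straight forward.

Call:
play_rows(
  series=[
    {"dx": -0.8,"dy": -0.5,"dz": 0,"roll": 0,"grip": 0.565},
    {"dx": -0.8,"dy": -0.5,"dz": 0,"roll": 0,"grip": 0.565},
    {"dx": -0.8,"dy": 0,"dz": 0,"roll": 0,"grip": 0.565},
  ],
)

```text
time_s: 20.8
ee_pos: [0.5794, 0.0981, 0.0557]
tcp_rot: [3.134, -0.006, 1.644]
force: [2.5, 17.5, -0.9]
opening: 0.0483
```

Call:
play_rows(
  series=[
    {"dx": -0.8,"dy": 0,"dz": 0,"roll": 0,"grip": 0.565},
    {"dx": -0.5,"dy": 0,"dz": 0,"roll": 0,"grip": 0.565},
  ],
)

```text
time_s: 21.0
ee_pos: [0.5798, 0.098, 0.056]
tcp_rot: [3.133, -0.008, 1.643]
force: [2.3, 19.6, -1.2]
opening: 0.0486
```

```bash
python3 hd.py; python3 d.py
```

```text
top yaw 1.645 rel -0.001 L 0.1045 origin [0.5854 0.0189] in rest [-70.1 -17.7]
scene yaw 1.658 rel 0.012 L 0.1 origin [0.5854 0.0192] in rest [-69.9 -17.7]
21.1 [0.5797 0.098  0.056 ] [ 3.1332 -0.0079  1.6436] [ 3.2423 18.5541 -1.7002] 0.048267959175274475 [0.0892 0.4539 1.8357 0.0104 0.8435 0.0095]
```

Call:
play_rows(
  series=[
    {"dx": 3,"dy": 0.5,"dz": 0,"roll": 0,"grip": 0.565},
    {"dx": 5,"dy": 0,"dz": 0,"roll": 0,"grip": 0.565},
    {"dx": 20,"dy": 0,"dz": 0,"roll": 0,"grip": 0.565},
    {"dx": 45,"dy": 0,"dz": 0,"roll": 0,"grip": 0.565},
    {"dx": 45,"dy": 0,"dz": -40,"roll": 0,"grip": 0.565},
    {"dx": 45,"dy": 0,"dz": -50,"roll": 0,"grip": 0.565},
    {"dx": 40,"dy": 0,"dz": 0,"roll": 0,"grip": 0.565},
    {"dx": 0,"dy": 0,"dz": 0,"roll": 0,"grip": 0.565},
  ],
)

```text
time_s: 21.9
ee_pos: [0.5652, 0.28, 0.1277]
tcp_rot: [3.135, -0.001, 1.65]
force: [0.8, -0.6, 0.1]
opening: 0.0481
```

```bash
python3 hd.py; python3 d.py;python3 - <<'E'
from m import *
d=snapshot("top");crop(d,155,150,130,105,6,"pics/t20.png")
d=snapshot("scene");crop(d,255,185,110,90,7,"pics/s20.png")
E
```

```text
top yaw 1.651 rel 0.005 L 0.1046 origin [0.584  0.0216] in rest [-67.4 -16.5]
scene yaw 1.648 rel 0.002 L 0.104 origin [0.5858 0.0216] in rest [-67.5 -18.3]
22.0 [0.5634 0.2758 0.125 ] [3.1404 0.0021 1.648 ] [-0.3739 -1.3571 -0.1332] 0.04823674426451246 [ 0.3869  0.4263  1.7051 -0.0028  1.0098  0.3112]
```

View pics/t20.png

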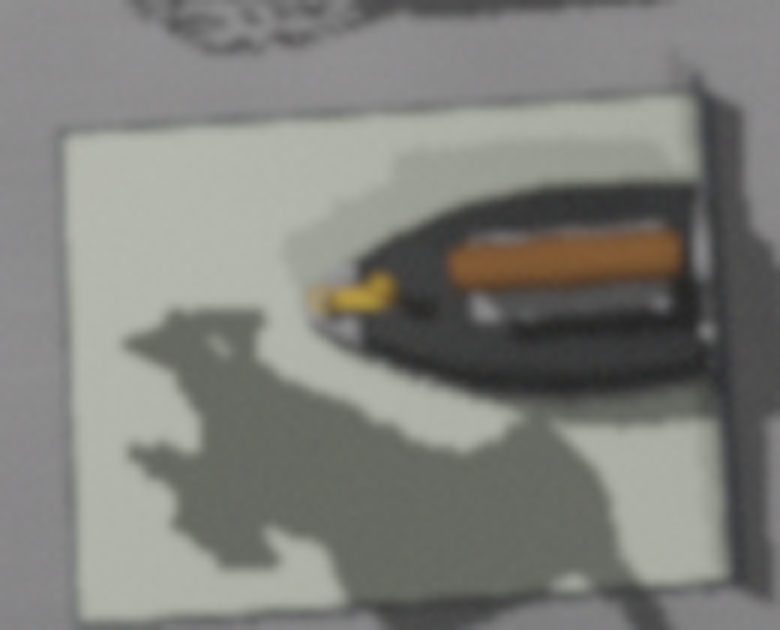

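View pics/s20.png

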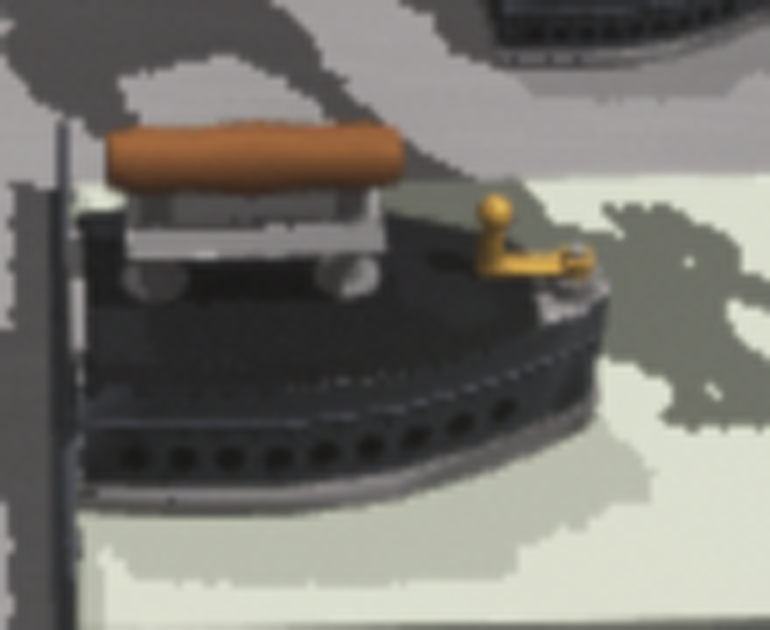

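At 19 N the iron leaned a hair, 2.5 mm at handle height. It has settled back now and reads square (0.002–0.005 rad). I'll check the heel gap and the latch numerically.

```bash
sed -i '/^for n,d,b in(("t",t,(190/,/print(n,r/d' latch.py; python3 - <<'E'
from m import *
import hd
for n,P in(("top",[(.6937,-.0681),(.4461,-.0885)]),("scene",[(.4503,-.0801),(.7016,-.0662)])):
    print(n,"stop x",[(np.array(p)-hd.cr)@hd.ur*1000 for p in P])
d=snapshot("top");crop(d,200,170,80,60,9,"pics/t21.png");
d=snapshot("scene");crop(d,255,195,60,70,11,"pics/s21.png")
E
python3 latch.py 1.650 .585 .0216
python3 -c "
from m import *
d=snapshot('top');crop(d,200,185,40,30,16,'pics/t22.png')"
```

```text
top yaw 1.649 rel 0.003 L 0.1046 origin [0.584  0.0216] in rest [-67.4 -16.5]
scene yaw 1.651 rel 0.005 L 0.1036 origin [0.5856 0.0214] in rest [-67.7 -18.1]
top stop x [np.float64(-165.01762643578567), np.float64(-166.757083720696)]
scene stop x [np.float64(-158.69638380286045), np.float64(-163.716545887143)]
0 [0.5806 0.0774 0.1085] top [218.3 196.6] scene [325.7 214.9]
0.1 [0.5837 0.0778 0.1085] top [218.2 195.5] scene [326.  215.7]
0.2 [0.5869 0.0786 0.1085] top [217.9 194.4] scene [326.3 216.5]
0.3 [0.5899 0.0796 0.1085] top [217.6 193.3] scene [326.8 217.3]
0.4 [0.5928 0.0809 0.1085] top [217.1 192.3] scene [327.4 218. ]
stud [[208.2413 198.7037]] [[337.3276 221.7865]]Traceback (most recent call last):
  File "latch.py", line 18, in <module>
    m,of=near(d,b,(15,110,50),(35,255,255));n_,lab,stt,c=cv2.connectedComponentsWithStats(m);i=1+np.argmax(stt[1:,4]);yy,xx=np.nonzero(lab==i)
                                                                                                 ~~~~~~~~~^^^^^^^^^^^
    return _wrapfunc(a, 'argmax', axis=axis, out=out, **kwds)
    return bound(*args, **kwds)
ValueError: attempt to get argmax of an empty sequence
```

View pics/s21.png

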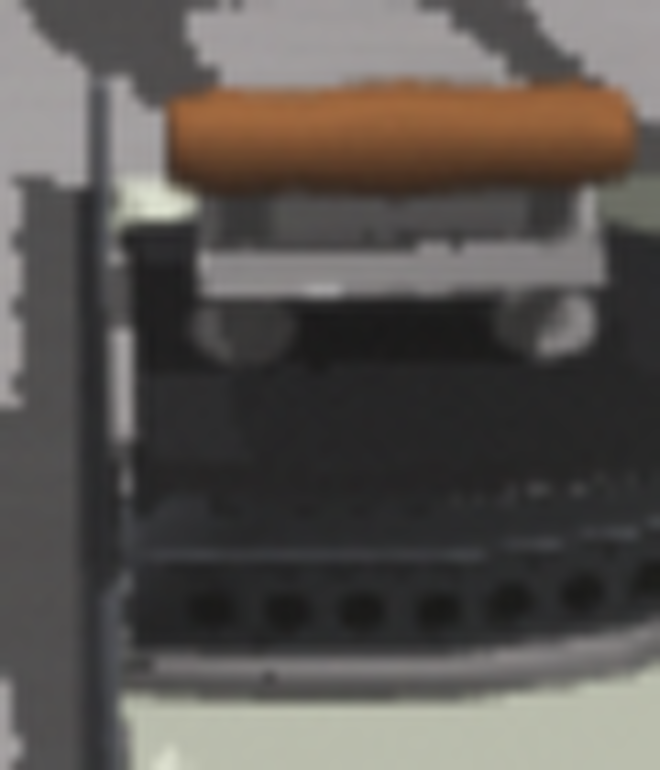

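View pics/t21.png

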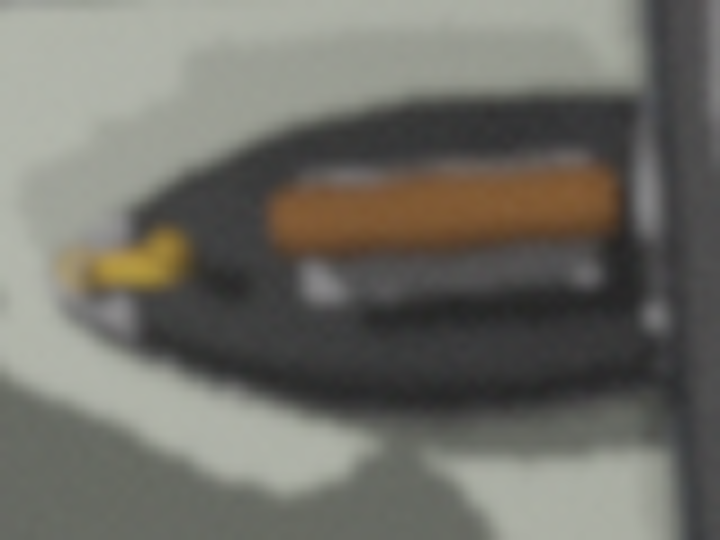

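View pics/t22.png

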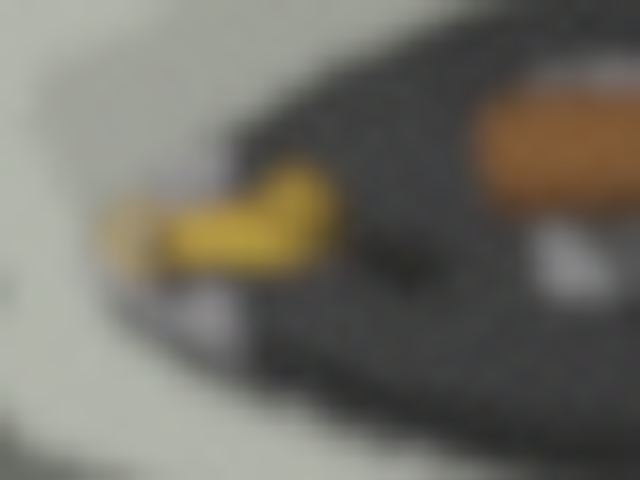

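The latch ball lies on the closed prediction in both views: top (218.9,196.8) against (218.3,196.6), scene (325.7,215.1) against (325.7,214.9). The heel gap reads about 1 ± 3 mm, which doesn't settle it. I'll confirm seating with one gentle low push, shut fingertips on the centre of the nose, which cannot tip the iron.

```bash
python3 d.py .5735 .172 .125
```

```text
22.45 [0.5631 0.2753 0.1242] [-3.1411  0.0003  1.6448] [ 0.4271  0.132  -0.0745] 0.04834637859514663 [ 0.3854  0.4269  1.7059 -0.0002  1.0094  0.3115]
[0.5735, 0.172, 0.125] [-103.8    2.7   -0.8]
```

Call:
play_rows(
  series=[
    {"dx": 0,"dy": 1,"dz": 0,"roll": 0,"grip": 0},
    {"dx": 0,"dy": 1,"dz": 0,"roll": 0,"grip": 0},
    {"dx": 0,"dy": 0.7,"dz": 30,"roll": 0,"grip": 0},
    {"dx": -30,"dy": 0,"dz": 30,"roll": 0,"grip": 0},
    {"dx": -30,"dy": 0,"dz": 30,"roll": 0,"grip": 0},
    {"dx": -30,"dy": 0,"dz": 0,"roll": 0,"grip": 0},
    {"dx": -14,"dy": 0,"dz": 0,"roll": 0,"grip": 0},
    {"dx": 0,"dy": 0,"dz": 0,"roll": 0,"grip": 0},
  ],
)

```text
time_s: 23.25
ee_pos: [0.5745, 0.1714, 0.035]
tcp_rot: [3.141, -0.0, 1.643]
force: [-0.5, 0.4, -0.5]
opening: 0.0003
```

```bash
python3 d.py .5765 .134 .033; python3 - <<'E'
from m import *
d=snapshot("wrist");cv2.imwrite("pics/w23.png",d["frame"])
d=snapshot("scene");crop(d,255,175,120,95,6,"pics/s23.png")
E
```

```text
23.25 [0.5745 0.1714 0.035 ] [ 3.1405 -0.0002  1.6431] [-0.4582  0.4276 -0.478 ] 0.00031669796648268415 [0.2173 0.5084 1.8053 0.     0.8268 0.145 ]
[0.5765, 0.134, 0.033] [-37.4  -0.7   2. ]
```

View pics/s23.png

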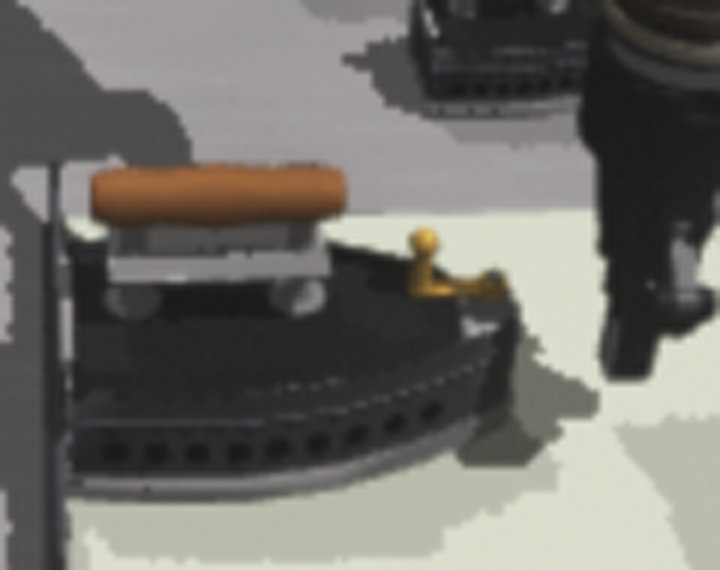

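View pics/w23.png

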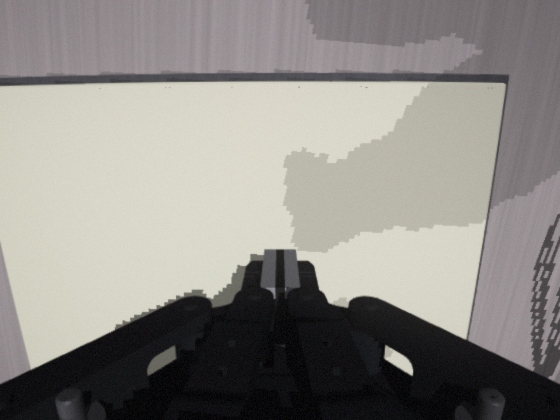

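The shut fingers are low and ahead of the nose on its axis, clear of the latch. I'll advance gently to contact.

Call:
play_rows(
  series=[
    {"dx": -12,"dy": 0,"dz": 0,"roll": 0,"grip": 0},
    {"dx": -10,"dy": 0,"dz": 0,"roll": 0,"grip": 0},
    {"dx": -6,"dy": 0,"dz": 0,"roll": 0,"grip": 0},
    {"dx": -2,"dy": 0,"dz": 0,"roll": 0,"grip": 0},
    {"dx": -2,"dy": 0,"dz": 0,"roll": 0,"grip": 0},
  ],
)

```text
time_s: 23.85
ee_pos: [0.576, 0.1405, 0.0346]
tcp_rot: [3.142, -0.0, 1.645]
force: [0.8, -0.8, -0.2]
opening: -0.0001
```

Call:
play_rows(
  series=[
    {"dx": -1,"dy": 0,"dz": 0,"roll": 0,"grip": 0},
    {"dx": -1,"dy": 0,"dz": 0,"roll": 0,"grip": 0},
  ],
)

```text
time_s: 24.05
ee_pos: [0.5761, 0.1388, 0.0345]
tcp_rot: [-3.142, -0.0, 1.646]
force: [0.3, 0.1, 0.4]
opening: -0.0
```

Call:
play_rows(
  series=[
    {"dx": -1,"dy": 0,"dz": 0,"roll": 0,"grip": 0},
    {"dx": -1,"dy": 0,"dz": 0,"roll": 0,"grip": 0},
  ],
)

```text
time_s: 24.25
ee_pos: [0.5762, 0.1368, 0.0345]
tcp_rot: [-3.142, 0.0, 1.646]
force: [0.0, -0.1, 0.3]
opening: 0.0003
```

Call:
play_rows(
  series=[
    {"dx": -1,"dy": 0,"dz": 0,"roll": 0,"grip": 0},
    {"dx": -1,"dy": 0,"dz": 0,"roll": 0,"grip": 0},
  ],
)

```text
time_s: 24.45
ee_pos: [0.5764, 0.1348, 0.0345]
tcp_rot: [3.142, -0.0, 1.646]
force: [0.3, 2.2, 0.5]
opening: 0.0002
```

Call:
play_rows(
  series=[
    {"dx": -1,"dy": 0,"dz": 0,"roll": 0,"grip": 0},
    {"dx": -1,"dy": 0,"dz": 0,"roll": 0,"grip": 0},
  ],
)

```text
time_s: 24.65
ee_pos: [0.5764, 0.1346, 0.0346]
tcp_rot: [3.141, -0.003, 1.644]
force: [-0.6, 8.3, -0.5]
opening: 0.0003
```

Call:
play_rows(
  series=[
    {"dx": -1,"dy": 0,"dz": 0,"roll": 0,"grip": 0},
    {"dx": -0.5,"dy": 0,"dz": 0,"roll": 0,"grip": 0},
  ],
)

```text
time_s: 24.85
ee_pos: [0.5771, 0.1345, 0.0347]
tcp_rot: [3.14, -0.005, 1.644]
force: [0.6, 10.4, -1.4]
opening: 0.0002
```

The force goes from 2 to 10 N (sliding took 5.5 N) with 0.3 mm of motion, so the heel is hard against the stop. One more small press, then retreat.

Call:
play_rows(
  series=[
    {"dx": -1,"dy": 0,"dz": 0,"roll": 0,"grip": 0},
    {"dx": -1,"dy": 0,"dz": 0,"roll": 0,"grip": 0},
    {"dx": 0,"dy": 0,"dz": 0,"roll": 0,"grip": 0},
  ],
)

```text
time_s: 25.15
ee_pos: [0.5783, 0.1342, 0.0353]
tcp_rot: [3.137, -0.008, 1.643]
force: [1.0, 15.8, -1.9]
opening: 0.0006
```

Call:
play_rows(
  series=[
    {"dx": 4,"dy": 0,"dz": 0,"roll": 0,"grip": 0},
    {"dx": 10,"dy": 0,"dz": 0,"roll": 0,"grip": 0},
    {"dx": 30,"dy": 0,"dz": 0,"roll": 0,"grip": 0},
    {"dx": 45,"dy": 0,"dz": -30,"roll": 0,"grip": 0},
    {"dx": 45,"dy": 0,"dz": -50,"roll": 0,"grip": 0},
    {"dx": 40,"dy": 0,"dz": -50,"roll": 0,"grip": 0},
    {"dx": 40,"dy": -20,"dz": 0,"roll": 0,"grip": 0},
    {"dx": 0,"dy": 0,"dz": 0,"roll": 0,"grip": 0},
  ],
)

```text
time_s: 25.95
ee_pos: [0.5413, 0.3223, 0.1407]
tcp_rot: [3.139, -0.003, 1.65]
force: [0.5, -0.4, -0.4]
opening: 0.0001
```

```bash
python3 hd.py; python3 d.py; python3 - <<'E'
from m import *
d=snapshot("top");cv2.imwrite("pics/t25.png",d["frame"]);crop(d,195,160,90,75,8,"pics/t24.png")
d=snapshot("scene");crop(d,255,175,120,95,6,"pics/s24.png");cv2.imwrite("pics/s25.png",d["frame"])
E
```

```text
top yaw 1.654 rel 0.008 L 0.1046 origin [0.5847 0.0214] in rest [-67.6 -17.1]
scene yaw 1.641 rel -0.005 L 0.1032 origin [0.5867 0.0212] in rest [-67.9 -19.1]
26.05 [0.5416 0.318  0.1383] [-3.1411  0.0013  1.6484] [ 0.3841 -0.5849 -0.8253] -6.300480861048798e-05 [ 0.4621  0.4121  1.6948 -0.0012  1.0356  0.3851]
```

View pics/s24.png

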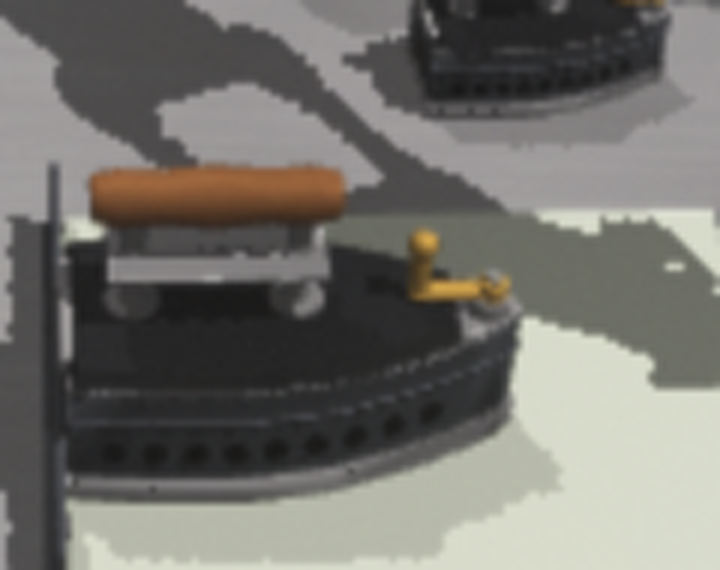

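View pics/t24.png

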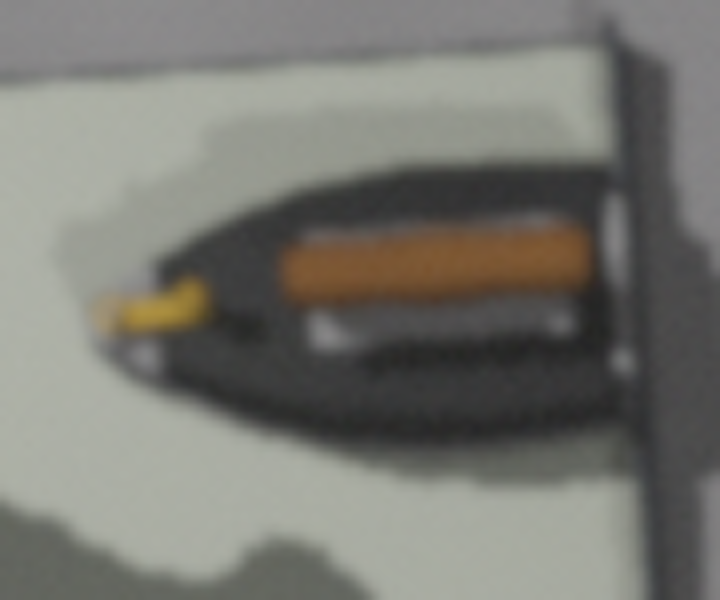

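View pics/t25.png

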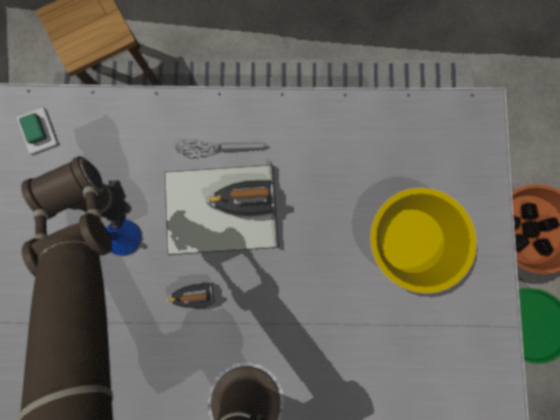

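Everything is in place. The heel is on the stop and square within about ±0.008 rad, the latch ball at top px (218.8,197.1) matches the closed prediction, and the basin, funnel and whisk are where they started. Handing in.

```bash
python3 -c "
from rig import *
print(finish_job(), get_state()['time_s'])"
```

```text
the job is handed in; nothing more can be done
the job is handed in; nothing more can be done
```

The charcoal iron is parked against the stop with its latch closed, and I handed the job in at about 26 s of the 72 s.

I closed the latch first with shut fingertips. I then straddled the nose with part-open fingers and pushed the iron back along the tile. A last low push on the nose checked that the heel was seated.

**Heel on the stop:** on the last push the force rose from 2 N to 16 N with under 1 mm of movement, while sliding had needed only about 5.5 N.
- **Square:** the two cameras read the yaw as +0.008 and −0.005 rad from the rest's.
- **Sideways:** the iron sits about 18 mm right of the tile's centre line, and the pictures show the whole sole on the tile.

**Latch closed:** the ball sits on the position predicted for a closed latch in both views, good to about 0.05 rad. The wrist view also showed the arm straight along the iron's axis.

**Bystanders:** the basin, funnel and whisk look unmoved in the last overhead picture.

**Checks that disagreed or went less cleanly:**
- **Position reading:** the cameras put the parked origin at about −67.7 mm instead of −65 mm. My estimate of the rest's centre was about 2.5 mm off, and the force check agrees the iron is seated.
- **Slight lean:** at 19 N in the first seating push the iron may have leaned by about 0.02 rad. It settled back when I released, and I redid the press lower down.
- **Latch attempts:** the first tries pushed the post badly and turned the iron a few degrees, which I corrected while pushing it back.

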